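# Stand the spilled sifter canister up, close it with its nested lids, lift off the cover

## Task

The small metal sifter canister has been knocked over: stand it upright on the table and let go. Then lift its two nested lids together by the black knob, lower them (no dropping) onto the canister until the sieve lid is fully seated with the cover still on it, and let go of the knob. Finally lift the ring-shaped cover off alone, leaving the sieve lid seated and everything else on the table in place, and finish while holding the cover in the gripper, raised above the knob and clear of everything.

Things in the scene. Friction and masses are not known exactly. Their poses are not given: they have to be found in the camera images.
- can_mid (a point): Canister's centre, on its axis half-way up. Plain aluminium round cup, 52 to 54 mm across, 95 mm tall, inside 44 to 46 mm, about 0.2 kg. z axis from the closed base to the open mouth. It starts lying on the table, axis level and 25 mm up, mouth roughly to the robot's left (+y). Upright, this point is 47.5 mm above the table and the mouth 47.5 mm above the point.
- knob_mid (a point): Centre of the showing part of the sieve lid's knob: black upright post, 18 mm in diameter, 28 mm of it showing above the cover. The knob's top is 14 mm above this point, the cover's top face 14 mm below it; z axis up along the knob. It starts 36 mm above the table; fully seated it is 70.5 mm above the canister's centre (118 mm above the table).
- sieve_lid: Inner lid, one piece with the knob, 0.09 kg: steel disc 56 mm wide, 5 mm thick, rests on the canister's rim; plug below it 13 mm deep, 40 mm wide, tapering to 28 mm at its foot, enters the mouth. Origin under the plug, 36 mm below the knob's centre; it starts standing on the table on its plug.
- cover_mid (a point): Centre of the cover (outer lid): aluminium cap, 64 mm wide, 17 mm tall, 0.07 kg, top 4 mm thick with a 26 mm hole for the knob. It just lies on the sieve lid (lifting the knob carries both), its skirt (59 mm inside) loose around the disc and, seated, 8 mm down round the canister. Nested: 22.5 mm below the knob's centre. Lifts straight off; 46 mm up it clears the knob.
- potato_a: Potato, 54 mm wide, 46 mm tall, origin under it. Leave alone.
- potato_b: Smaller potato, 49 mm wide, 40 mm tall, origin under it. Leave alone.
- prep_bowl: Steel bowl, 120 mm wide, 50 mm tall, origin under it. Leave alone.
- mug: White mug, 76 mm wide, 85 mm tall, handle to its +y, origin under it. Leave alone.
- spatula: Spatula lying along its x axis. Leave alone.
- oil_bottle: Green bottle, 64 mm wide, 190 mm tall, origin under it. Leave alone.
Mind the look-alikes: they are no part of the job. Of the things that look like the part that bears cover_mid, the largest one is meant.

How it is judged (in metres and radians):
On the way, in this order (a step that is already met when the one before it is completed fails the run):
1. the canister stands upright on the table, let go (angle between can_mid's own z axis and vertical below 0.1 rad and height (world z) of can_mid between 0.0425 and 0.0525 m and contact force between the fingers and can below 0.1 N), for 0.2 s.
2. both lids are seated on the upright canister, the cover still nested on the sieve lid, the knob let go (angle between can_mid's own z axis and vertical below 0.1 rad and height (world z) of can_mid between 0.0425 and 0.0525 m and z of knob_mid in the frame of can_mid between 0.0665 and 0.0745 m and horizontal distance between knob_mid and can_mid below 0.008 m and angle between the z axis of knob_mid and the z axis of can_mid, either way round below 0.1 rad and z of cover_mid in the frame of knob_mid between -0.0265 and -0.0185 m and contact force between the fingers and sieve_lid below 0.1 N), for 0.2 s.
At the end, for the whole second after the job is handed in: Canister upright on the table (0.1 rad, 5 mm), sieve lid seated on it (4 mm in height, 8 mm sideways, 0.1 rad), and the cover held still in the fingers, its lower edge above the knob's top (centre 142 mm up or more), touching nothing else; the fingers touch only the cover (all of step 1 and z of knob_mid in the frame of can_mid between 0.0665 and 0.0745 m and horizontal distance between knob_mid and can_mid below 0.008 m and angle between the z axis of knob_mid and the z axis of can_mid, either way round below 0.1 rad and height (world z) of cover_mid above 0.142 m and contact force between the fingers and cover above 1 N and contact force between cover and can below 0.05 N and contact force between cover and sieve_lid below 0.05 N and contact force between the fingers and sieve_lid below 0.1 N and contact force between cover and oil_bottle below 0.05 N and linear speed of each of cover, can below 0.03 m/s); the arm keeps its last pose, push and grip.
It fails at once if the cover comes off the sieve lid (more than 8 mm) while the sieve lid is not seated on the upright canister (z of cover_mid in the frame of knob_mid above -0.0145 m and not (angle between can_mid's own z axis and vertical below 0.1 rad and height (world z) of can_mid between 0.0425 and 0.0525 m and z of knob_mid in the frame of can_mid between 0.0665 and 0.0745 m and horizontal distance between knob_mid and can_mid below 0.008 m and angle between the z axis of knob_mid and the z axis of can_mid, either way round below 0.1 rad)).
It fails at once if the lids are let go more than 12 mm above their seat (height (world z) of knob_mid above 0.13 m and contact force between the fingers and sieve_lid below 0.02 N and contact force between the fingers and cover below 0.02 N).
It fails at once if another thing on the table is moved more than 30 mm or knocked over (distance of any of potato_a, potato_b, prep_bowl, mug, spatula, oil_bottle from where it was at the start of the episode above 0.03 m or angle between any of potato_a, potato_b, prep_bowl, mug, spatula, oil_bottle's own z axis and vertical above 0.5 rad).
It also fails if it takes over 67 s, if anything falls off the work surface, if the arm or the gripper's body presses on something with over 40 N, if the wrist force passes 120 N, or if a joint passes its speed limit or range.

## Robot

A 6-joint arm with a two-finger parallel gripper is mounted at the origin on the work surface. World frame = base frame: x ahead of the robot, y to its left, z up, the work surface at z = 0. Lengths are in m, angles in degrees, forces in N, time in s.
With the tool pointing down it reaches from about 0.35 to 0.875 m from the base axis. Payload 4.2 kg.
Tool frame: the origin (TCP) lies midway between the tips of the shut fingers; the grasp point (between the pads) lies 19 mm behind it; z points along the fingers, y is the direction in which the jaws open and shut (so a half turn about z gives the same grasp; the last joint's range is limited). The gripper opens to 87 mm and grips with 3 to 60 N. Pads are 19 mm wide; open, the fingers measure 117 mm over their backs; the gripper's body (75 mm by 190 mm) begins 51 mm behind the grasp point.
Start: joints at [89.588, 22.042, 0.453, 0, -68.411, -14.817], TCP at [0.164, 0.603, 0.223] pointing down, gripper open.
Joint ranges: [-179.83, 179.83], [-69.29, 118.12], [-61.27, 80.66], [-181.25, 117.63], [-171.15, -9.14], [-177.46, 177.46]. Speed limits (degrees/s): [159.86, 159.86, 180, 180, 180, 180].

## Interface

Orientations are given as a 3x3 rotation matrix whose columns are the frame's x, y, z axes.
In Python, from station import sense, capture, finish_job gives the robot as it stands. The module is installed in compiled form; this text tells all that it offers.
- The arm moves only by the shell command python3 -m jog 'ROWS' [OPENING]. ROWS is JSON, a list of rows, each a list of 6 numbers: the shift along the tool's x, y, z in cm, then the turn, a rotation vector about the tool's x, y, z in degrees. In form: [[dx, dy, dz, wx, wy, wz], ...]. A call has exactly 5 rows; each row shifts and turns the commanded pose from where the row before left it, along the tool's axes as they then stand; what a row does not reach is not made up. A row lasts 1/12 s, in which the tool goes at most 41.7 mm and 7.16 degrees, less where a joint would pass 70% of its speed; a pose out of reach is approached as far as the arm can. A call is refused whole if a number of a shift passes 4.17 or a number of a turn 7.16, either way. A call with a gripper value outside its range is refused whole. OPENING is the finger opening in cm, from 0 to 8.7, set as the call begins (- or left out, the last holds). The fingers move at their own pace and stop on an object; the grip force is fixed at half the most. Time passes only in rows, so rows that do not move let the fingers close, or fill a call up. It gives the time, the measured TCP pose, the force and the opening at its end, in the units of the state.
- sense(): the state, without advancing time (a new reading comes with each control period).
- capture(name): name is "scene" or "top"; returns a dict with "frame" (400x640x3 uint8, red, green, blue), "fx", "fy", "cx", "cy" (pixels), "dist" ([k1, k2, p1, p2, k3] as OpenCV has them; the pictures are not rectified), "world_to_cam" (4x4, takes a point from world to camera coordinates). Camera axes: x right, y up, looking along -z (the intrinsics and any distortion apply to the point x, -y, -z); pixel columns grow to the right and rows downward; lengths in m; the calibration is good to about 2 mm. A picture is of the moment at which its call begins. There is no depth.
- finish_job(): hands the job in, once; it reports no verdict.
The state is a dict: "time_s": time; "joints": joint angles; "joint_velocities": joint speeds; "effort": joint torques, N m; "tcp_pos": TCP position; "ee_rot": TCP orientation; "wrist_force": force on the tool from outside, world axes, zero at the start; "moment": the same for the moment, N m; "gripper_width": opening from 0.0 (shut) to 1.0 (fully open).
Only numpy, scipy, OpenCV 4.12 (cv2) and the standard library are available. Lean on these libraries where they do the work, as an engineer would, in place of code of your own. Each camera call takes 0.05 s, during which the arm holds its last target.

## Working session

There is one attempt and no reset: what is moved stays moved. The work goes in short steps, Python scripts to look and compute and a shell command to move; the robot and the scene stay as the last step left them, time stands still between calls to the robot, and variables do not carry over. Pictures are saved under pics/ and viewed, and the job is handed in when it is done.

```bash
mkdir -p pics; ls; python3 - <<'E'
from station import sense,capture
import cv2,numpy as np
s=sense();print({k:np.round(v,3).tolist() for k,v in s.items()})
for n in("scene","top"):
    c=capture(n);cv2.imwrite(f"pics/{n}0.png",c["frame"][:,:,::-1]);print(n,c["fx"],c["fy"],c["cx"],c["cy"],c["dist"],np.round(c["world_to_cam"],3).tolist())
E
```

```text
pics
{'time_s': 0.0, 'joints': [89.588, 22.089, 0.38, -0.03, -68.411, -14.817], 'joint_velocities': [0.004, 0.031, -0.053, 0.057, 0.068, -0.057], 'effort': [-0.001, -39.067, 18.741, 4.22, 0.011, -0.0], 'tcp_pos': [0.164, 0.602, 0.221], 'ee_rot': [[0.965, -0.263, -0.001], [-0.263, -0.965, -0.002], [0.0, 0.002, -1.0]], 'wrist_force': [0.083, -0.344, -0.701], 'moment': [0.005, 0.005, 0.003], 'gripper_width': 1.001}
scene 387.2057857270406 387.2057857270406 323.05277558283063 199.50547250822086 [0.00088642 0.         0.         0.         0.        ] [[-0.568, 0.823, 0.019, 0.347], [-0.605, -0.433, 0.668, 0.303], [0.557, 0.368, 0.744, -1.407], [0.0, 0.0, 0.0, 1.0]]
top 495.9606528272987 495.9606528272987 320.15777626408385 197.87975391109666 [-0.02535587  0.          0.          0.          0.        ] [[-0.029, -1.0, 0.002, 0.002], [0.996, -0.028, 0.081, -0.57], [-0.081, 0.004, 0.997, -1.531], [0.0, 0.0, 0.0, 1.0]]
```

View pics/scene0.png

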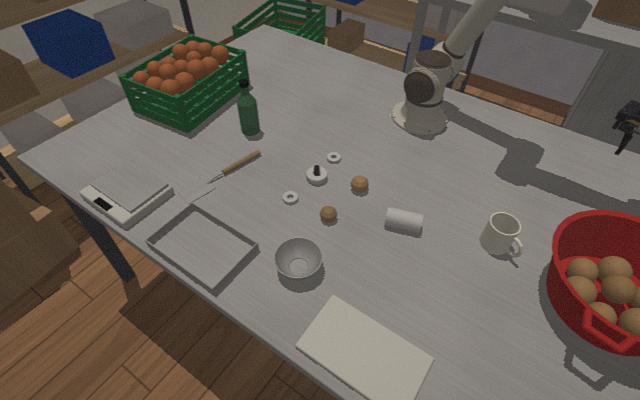

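View pics/top0.png

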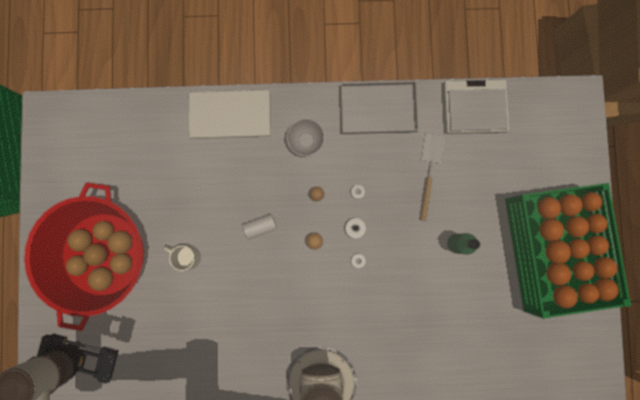

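The pictures show the canister lying at top (259,226) and scene (404,221). Candidates for the cover in the top view are the nested pair with the black knob at (355,228) and two loose small rings at (358,191) and (358,261). The pair with the knob is the largest, so I choose it and will check it in a crop.

```bash
cat > h.py <<'E'
from station import sense,capture
import cv2,numpy as np
def ray(c,uv):
    K=np.array([[c["fx"],0,c["cx"]],[0,c["fy"],c["cy"]],[0,0,1]])
    p=cv2.undistortPoints(np.array([[uv]],float),K,np.array(c["dist"],float))[0,0]
    M=np.array(c["world_to_cam"]);R=M[:3,:3];t=M[:3,3]
    return -R.T@t, R.T@np.array([p[0],-p[1],-1.])
def onplane(c,uv,z):
    o,d=ray(c,uv);return o+d*(z-o[2])/d[2]
def tri(c1,u1,c2,u2):
    o1,d1=ray(c1,u1);o2,d2=ray(c2,u2)
    A=np.stack([d1,-d2],1);s=np.linalg.lstsq(A,o2-o1,rcond=None)[0]
    a,b=o1+s[0]*d1,o2+s[1]*d2
    return (a+b)/2,np.linalg.norm(a-b)
def proj(c,P):
    M=np.array(c["world_to_cam"]);q=M[:3,:3]@np.array(P)+M[:3,3]
    K=np.array([[c["fx"],0,c["cx"]],[0,c["fy"],c["cy"]],[0,0,1]])
    return cv2.projectPoints(np.array([[q[0],-q[1],-q[2]]]),np.zeros(3),np.zeros(3),K,np.array(c["dist"],float))[0][0,0]
def crop(c,u0,v0,u1,v1,k,name):
    cv2.imwrite(f"pics/{name}.png",cv2.resize(c["frame"][v0:v1,u0:u1,::-1],None,fx=k,fy=k,interpolation=cv2.INTER_CUBIC))
E
python3 - <<'E'
from h import *
t=capture("top");s=capture("scene");np.save
crop(t,235,180,375,270,5,"tc0");crop(s,280,145,430,240,5,"sc0")
for n,c,b in(("top",t,(235,205,285,245)),("scene",s,(380,200,430,245)),("topLid",t,(338,212,372,246)),("sceneLid",s,(300,160,332,190)),("r1",t,(346,180,370,202)),("r2",t,(346,250,370,272))):
    u0,v0,u1,v1=b;g=cv2.cvtColor(c["frame"],cv2.COLOR_RGB2GRAY)[v0:v1,u0:u1]
    bg=np.median(g);print(n,bg,g.max(),g.min())
E
```

```text
top 134.0 172 102
scene 134.0 168 74
topLid 136.0 181 54
sceneLid 135.0 170 24
r1 136.0 177 115
r2 137.0 180 115
```

View pics/tc0.png

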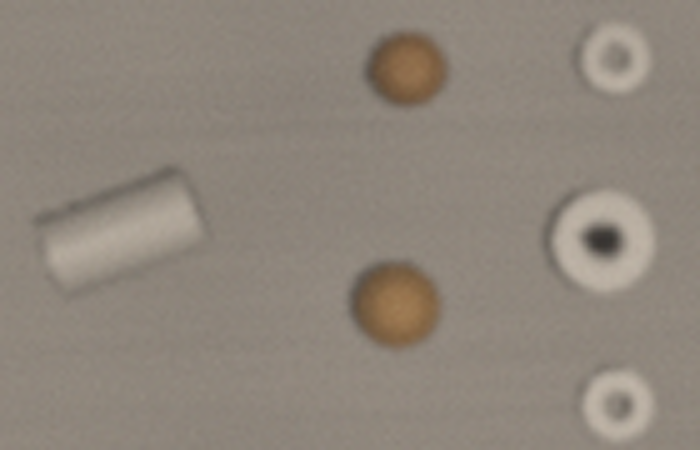

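View pics/sc0.png

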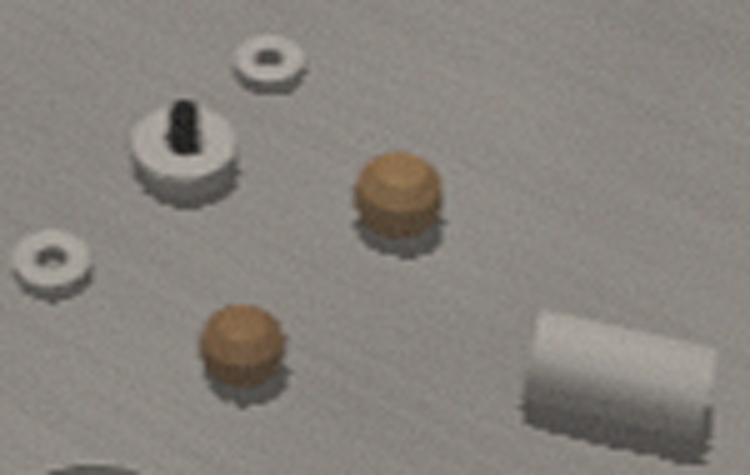

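The crops confirm the choice. The nested pair with the black knob (tc0 at 603,241, i.e. top 355.6,228.2) is clearly larger than the loose rings. Canister corners in tc0 run from about (45,240)/(70,292) on the left to (180,175)/(205,232) on the right. Next I'll measure.

```bash
python3 - <<'E'
from h import *
t=capture("top");s=capture("scene")
def blob(c,b,thr):
    u0,v0,u1,v1=b;g=cv2.GaussianBlur(cv2.cvtColor(c["frame"],cv2.COLOR_RGB2GRAY),(3,3),0)[v0:v1,u0:u1]
    m=(g>thr).astype(np.uint8);cs,_=cv2.findContours(m,cv2.RETR_EXTERNAL,cv2.CHAIN_APPROX_NONE)
    k=max(cs,key=cv2.contourArea);return k+np.array([[u0,v0]]),cv2.contourArea(k)
k,a=blob(t,(235,205,285,245),142);r=cv2.minAreaRect(k);print("can rect",r,a)
box=cv2.boxPoints(r);P=np.array([onplane(t,p,0.027) for p in box]);print(np.round(P,4))
c=P.mean(0);print("can",c)
e=[P[i]-P[(i+1)%4] for i in range(4)];print([np.linalg.norm(x) for x in e]);L=max(e,key=np.linalg.norm);print("axis",np.degrees(np.arctan2(L[1],L[0])))
k,a=blob(t,(338,212,372,246),152);(x,y),rr=cv2.minEnclosingCircle(k);ee=cv2.fitEllipse(k);print("cover",(x,y),rr,ee)
print(onplane(t,ee[0],0.022))
g=cv2.cvtColor(t["frame"],cv2.COLOR_RGB2GRAY)
m=(g[222:235,348:364]<110);v,u=np.nonzero(m);q=(u.mean()+348,v.mean()+222);print("knob",q,onplane(t,q,0.042))
g=cv2.cvtColor(s["frame"],cv2.COLOR_RGB2GRAY)
m=(g[160:180,308:326]<70);v,u=np.nonzero(m);q2=(u.mean()+308,v.mean()+160);print("knobscene",q2,onplane(s,q2,0.036),tri(t,q,s,q2))
for n,(bx) in {"potA":(300,230,328,252),"potB":(305,182,328,204)}.items():
    u0,v0,u1,v1=bx;f=t["frame"][v0:v1,u0:u1].astype(int);m=(f[...,0]-f[...,2]>35);v,u=np.nonzero(m);print(n,onplane(t,(u.mean()+u0,v.mean()+v0),.023))
for n,p in dict(r1=(358,191.5),r2=(358.5,261)).items():print(n,onplane(t,p,0.01))
for n,p,z in(("mug",(182,257),.08),("bowl",(305,138),.04),("bottle",(470,243),.1)):print(n,onplane(t,p,z))
# scene check of can: corners eyeballed
for p in((280+538/5,145+312/5),(280+716/5,145+350/5)):print("scene top edge",onplane(s,p,.045))
E
```

```text
can rect ((258.74658203125, 227.15753173828125), (10.416662216186523, 31.015905380249023), 69.44395446777344) 272.0
[[0.4829 0.23   0.027 ]
 [0.5142 0.1389 0.027 ]
 [0.4836 0.1281 0.027 ]
 [0.4523 0.2191 0.027 ]]
can [0.48324805 0.1790249  0.027     ]
[np.float64(0.09632897707441364), np.float64(0.03250101537374064), np.float64(0.09617877259422462), np.float64(0.03245567825441262)]
axis 108.98628580444336
cover (356.0, 228.0) 10.049975395202637 ((355.7081604003906, 227.92141723632812), (18.73687171936035, 19.247486114501953), 14.451587677001953)
[ 0.47236484 -0.12283395  0.022     ]
knob (np.float64(355.1470588235294), np.float64(227.52941176470588)) [ 0.47325315 -0.11967149  0.042     ]
knobscene (np.float64(316.2), np.float64(170.28)) [ 0.47934979 -0.11643279  0.036     ] (array([ 0.47348342, -0.12057943,  0.02911756]), np.float64(6.453433837728438e-05))
potA [0.43614203 0.00739967 0.023     ]
potB [ 0.58376733 -0.00371137  0.023     ]
r1 [ 0.58737823 -0.13491331  0.01      ]
r2 [ 0.3689973  -0.12894029  0.01      ]
mug [0.39904246 0.40434454 0.08      ]
bowl [0.7574852  0.02754602 0.04      ]
bottle [ 0.41644281 -0.4545712   0.1       ]
scene top edge [0.49231891 0.13006501 0.045     ]
scene top edge [0.46054631 0.22062288 0.045     ]
```

```bash
python3 - <<'E'
from h import *
a=np.radians(109);ax=np.array([np.cos(a),np.sin(a),0]);la=np.array([np.sin(a),-np.cos(a),0])  # lateral ~ +x
C=np.array([.483,.179,0])
for n in("top","scene"):
    c=capture(n);g=cv2.cvtColor(c["frame"],cv2.COLOR_RGB2GRAY).astype(np.float32)
    for z in((.0265,)):
        print(n)
        for o in np.arange(-.06,.061,.004):
            v=[]
            for s in np.arange(-.035,.036,.003):
                p=proj(c,C+la*o+ax*s+[0,0,z]);v.append(cv2.remap(g,np.float32([[p[0]]]),np.float32([[p[1]]]),1)[0,0])
            print(round(o,3),round(float(np.mean(v)),1),end="; ")
        print("\n along")
        for s in np.arange(-.06,.061,.004):
            v=[]
            for o in np.arange(-.012,.006,.003):
                p=proj(c,C+la*o+ax*s+[0,0,z]);v.append(cv2.remap(g,np.float32([[p[0]]]),np.float32([[p[1]]]),1)[0,0])
            print(round(s,3),round(float(np.mean(v)),1),end="; ")
        print()
E
```

```text
top
-0.06 134.2; -0.056 134.8; -0.052 134.5; -0.048 134.6; -0.044 133.9; -0.04 134.0; -0.036 133.6; -0.032 133.9; -0.028 131.9; -0.024 127.1; -0.02 129.6; -0.016 140.9; -0.012 150.0; -0.008 157.8; -0.004 163.3; 0.0 167.4; 0.004 168.1; 0.008 162.0; 0.012 152.6; 0.016 143.8; 0.02 133.8; 0.024 120.1; 0.028 110.2; 0.032 121.7; 0.036 132.8; 0.04 133.7; 0.044 133.9; 0.048 133.6; 0.052 133.3; 0.056 133.0; 0.06 132.7; 
 along
-0.06 131.4; -0.056 128.4; -0.052 124.8; -0.048 143.2; -0.044 160.4; -0.04 162.2; -0.036 162.3; -0.032 162.6; -0.028 161.7; -0.024 162.3; -0.02 161.7; -0.016 162.6; -0.012 162.5; -0.008 161.9; -0.004 162.4; 0.0 162.6; 0.004 162.0; 0.008 161.6; 0.012 161.3; 0.016 162.2; 0.02 161.5; 0.024 161.2; 0.028 160.9; 0.032 160.9; 0.036 160.8; 0.04 160.3; 0.044 153.8; 0.048 137.1; 0.052 133.4; 0.056 135.0; 0.06 134.4; 
scene
-0.06 136.0; -0.056 135.3; -0.052 134.4; -0.048 133.9; -0.044 133.5; -0.04 134.4; -0.036 133.9; -0.032 133.8; -0.028 141.8; -0.024 156.7; -0.02 160.1; -0.016 162.5; -0.012 162.1; -0.008 160.9; -0.004 157.9; 0.0 154.4; 0.004 150.5; 0.008 144.5; 0.012 135.1; 0.016 126.1; 0.02 117.1; 0.024 108.2; 0.028 99.9; 0.032 96.9; 0.036 93.5; 0.04 85.5; 0.044 81.3; 0.048 81.7; 0.052 80.6; 0.056 96.1; 0.06 134.3; 
 along
-0.06 133.1; -0.056 133.2; -0.052 132.5; -0.048 148.9; -0.044 157.4; -0.04 155.6; -0.036 155.2; -0.032 156.1; -0.028 155.9; -0.024 156.2; -0.02 157.1; -0.016 156.5; -0.012 155.9; -0.008 155.7; -0.004 156.8; 0.0 156.6; 0.004 156.2; 0.008 156.5; 0.012 156.8; 0.016 156.3; 0.02 156.2; 0.024 156.5; 0.028 155.5; 0.032 156.0; 0.036 156.1; 0.04 154.9; 0.044 156.6; 0.048 143.2; 0.052 134.3; 0.056 136.4; 0.06 135.7;
```

```bash
cat > d.py <<'E'
# usage: d.py x y z [tool-y angle deg, tilt deg]: prints tool-frame delta (cm) and rotation vector to target
import sys
from h import *
from scipy.spatial.transform import Rotation as Ro
s=sense();R=np.array(s["ee_rot"]);p=np.array(s["tcp_pos"])
v=[float(a) for a in sys.argv[1:]]
print("t",round(s["time_s"],2),"tcp",np.round(p,4),"z",np.round(R[:,2],3),"y",np.round(R[:,1],3),"j",np.round(s["joints"],1),"F",np.round(s["wrist_force"],1),"w",round(s["gripper_width"]*8.7,2))
if len(v)>=3: print("dtool cm",np.round(R.T@(np.array(v[:3])-p)*100,2))
if len(v)>=4:
    a=np.radians(v[3]);y=np.array([np.cos(a),np.sin(a),0]);z=np.array([0,0,-1.]);x=np.cross(y,z)
    T=np.stack([x,y,z],1)
    if len(v)>4:T=T@Ro.from_euler("y",v[4],degrees=True).as_matrix()
    print("rotvec",np.round(Ro.from_matrix(R.T@T).as_rotvec(degrees=True),2),"dtool after rot",np.round(T.T@(np.array(v[:3])-p)*100,2))
E
python3 -m jog '[[1.5,1.1,0,0,0,0],[2.6,1.85,0,0,0,0],[2.8,2,0,0,0,0],[2.8,2,0,0,0,0],[2.8,2,0,0,0,0]]' 8.7
python3 -m jog '[[2.8,2,0,0,0,0],[2.8,2,0,0,0,0],[2.8,2,0,0,0,0],[2.8,2,0,0,0,0],[2.8,2,0,0,0,0]]'
python3 -m jog '[[2.8,2,0,0,0,0],[2.8,2,0,0,0,0],[2.8,2,0,0,0,0],[2.0,1.4,0,0,0,0],[1.1,0.8,0,0,0,0]]'
python3 d.py .467 .231 .087 199 42
```

```text
time_s: 0.82
tcp_pos: [0.2619, 0.4826, 0.2226]
ee_rot: [[0.965, -0.262, 0.0], [-0.262, -0.965, 0.0], [0.0, -0.0, -1.0]]
wrist_force: [0.2, -0.6, 0.4]
gripper_width: 0.997
time_s: 1.23
tcp_pos: [0.3708, 0.3492, 0.2229]
ee_rot: [[0.965, -0.262, 0.0], [-0.262, -0.965, 0.001], [0.0, -0.001, -1.0]]
wrist_force: [0.5, 0.3, 0.7]
gripper_width: 1.006
time_s: 1.65
tcp_pos: [0.4608, 0.2391, 0.2227]
ee_rot: [[0.964, -0.265, 0.0], [-0.265, -0.964, -0.0], [0.0, 0.0, -1.0]]
wrist_force: [1.4, 0.3, 0.3]
gripper_width: 1.004
t 1.65 tcp [0.4608 0.2391 0.2227] z [ 0. -0. -1.] y [-0.265 -0.964  0.   ] j [ 45.4  11.7 -14.3   0.  -64.   29.3] F [1.4 0.3 0.3] w 8.73
dtool cm [ 0.81  0.61 13.57]
rotvec [-20.36  38.58  53.03] dtool after rot [-8.36 -0.33 10.73]
```

```bash

python3 -m jog '[[0,0,0,0,0,6.1],[0,0,0,0,0,7],[0,0,0,0,0,7],[0,0,0,0,0,7],[0,0,0,0,0,7]]'
python3 -m jog '[[0,0,0,0,0,7],[0,0,0,0,0,7],[0,0,0,0,0,7],[0,0,0,0,0,0],[0,0,0,0,0,0]]'
python3 d.py .467 .231 .12 199 42
```

```text
time_s: 2.07
tcp_pos: [0.4595, 0.2411, 0.2226]
ee_rot: [[0.647, -0.763, 0.0], [-0.763, -0.647, 0.0], [-0.0, -0.0, -1.0]]
wrist_force: [0.5, -0.2, 0.3]
gripper_width: 0.997
time_s: 2.48
tcp_pos: [0.4595, 0.2413, 0.2226]
ee_rot: [[0.34, -0.941, 0.0], [-0.941, -0.34, 0.0], [-0.0, -0.0, -1.0]]
wrist_force: [0.1, 0.2, -0.7]
gripper_width: 0.998
t 2.48 tcp [0.4595 0.2413 0.2226] z [ 0.  0. -1.] y [-0.941 -0.34  -0.   ] j [ 45.6  11.7 -14.3   0.  -64.  -25.8] F [ 0.1  0.2 -0.7] w 8.69
dtool cm [ 1.22 -0.36 10.26]
rotvec [-0.32 42.    0.81] dtool after rot [-5.97 -0.38  8.44]
```

```bash

python3 -m jog '[[0,0,0,0,4,0],[0,0,0,0,7,0],[0,0,0,0,7,0],[0,0,0,0,7,0],[0,0,0,0,7,0]]'
python3 -m jog '[[0,0,0,0,7,0],[0,0,0,0,3,0],[0,0,0,0,0,0.8],[0,0,0,0,0,0],[0,0,0,0,0,0]]'
python3 d.py .467 .231 .087 199 42;python3 d.py .489 .1675 .0124 199 42
```

```text
time_s: 2.9
tcp_pos: [0.4598, 0.2419, 0.2237]
ee_rot: [[0.287, -0.94, 0.183], [-0.795, -0.34, -0.502], [0.534, -0.002, -0.846]]
wrist_force: [0.3, -1.0, -0.1]
gripper_width: 1.003
time_s: 3.32
tcp_pos: [0.4597, 0.2413, 0.223]
ee_rot: [[0.238, -0.945, 0.225], [-0.706, -0.327, -0.628], [0.667, -0.009, -0.745]]
wrist_force: [1.0, -0.7, -0.0]
gripper_width: 0.998
t 3.32 tcp [0.4597 0.2413 0.223 ] z [ 0.225 -0.628 -0.745] y [-0.945 -0.327 -0.009] j [ 61.6  21.6 -22.4  30.4 -78.7 -57.7] F [ 1.  -0.7 -0. ] w 8.69
dtool cm [-8.18 -0.23 10.94]
rotvec [-0.46  0.13 -0.3 ] dtool after rot [-8.2  -0.36 10.91]
t 3.32 tcp [0.4597 0.2413 0.223 ] z [ 0.225 -0.628 -0.745] y [-0.945 -0.327 -0.009] j [ 61.6  21.6 -22.4  30.4 -78.7 -57.7] F [ 1.  -0.7 -0. ] w 8.69
dtool cm [-8.15 -0.16 20.98]
rotvec [-0.46  0.13 -0.3 ] dtool after rot [-8.2  -0.37 20.95]
```

```bash

python3 -m jog '[[-1.5,-0.1,2,-0.4,0,-0.3],[-2,-0.1,3,0,0,0],[-2.2,-0.1,3,0,0,0],[-1.5,0,2,0,0,0],[-1,0,1,0,0,0]]'
python3 -m jog '[[0,0,0,0,0,0],[0,0,0,0,0,0],[0,0,0,0,0,0],[0,0,0,0,0,0],[0,0,0,0,0,0]]'
python3 d.py .489 .1675 .0124 199 42
python3 - <<'E'
from h import *
c=capture("top");crop(c,190,170,350,290,5,"t1");c=capture("scene");crop(c,330,130,480,260,5,"s1")
E
```

```text
time_s: 3.73
tcp_pos: [0.4665, 0.2282, 0.0843]
ee_rot: [[0.242, -0.946, 0.215], [-0.703, -0.324, -0.633], [0.669, 0.002, -0.743]]
wrist_force: [-0.1, -0.2, -0.3]
gripper_width: 1.0
time_s: 4.15
tcp_pos: [0.4672, 0.2311, 0.0872]
ee_rot: [[0.241, -0.945, 0.22], [-0.705, -0.326, -0.63], [0.667, -0.003, -0.745]]
wrist_force: [0.0, -0.9, 0.2]
gripper_width: 1.0
t 4.15 tcp [0.4672 0.2311 0.0872] z [ 0.22  -0.63  -0.745] y [-0.945 -0.326 -0.003] j [ 59.7  30.9 -31.2  34.8 -62.9 -66.7] F [ 0.  -0.9  0.2] w 8.7
dtool cm [1.000e-02 3.000e-02 1.006e+01]
rotvec [-0.16  0.13 -0.09] dtool after rot [-1.000e-02  1.000e-02  1.006e+01]
```

View pics/t1.png

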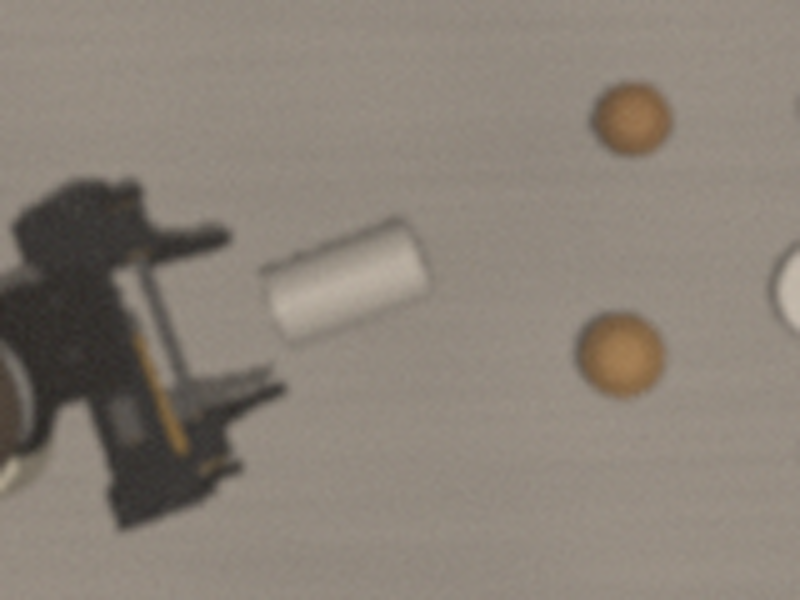

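View pics/s1.png

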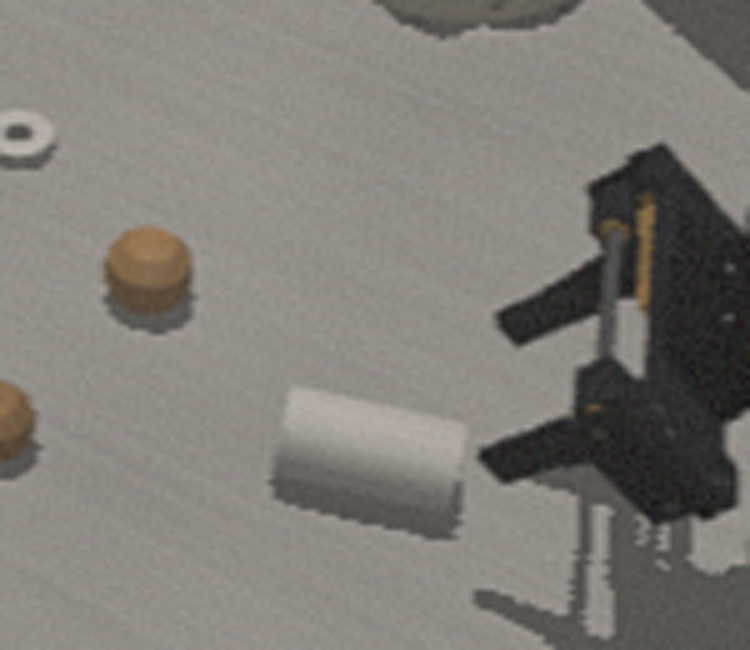

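```bash
python3 d.py .4839 .1826 .0146 199 42
```

```text
t 4.25 tcp [0.4669 0.2308 0.0868] z [ 0.219 -0.631 -0.744] y [-0.945 -0.326 -0.002] j [ 59.7  30.9 -31.2  34.8 -62.9 -66.7] F [ 0.5  0.1 -0.1] w 8.71
dtool cm [-1.02 -0.01  8.79]
rotvec [-0.12  0.08 -0.05] dtool after rot [-1.03 -0.03  8.78]
```

```bash

python3 -m jog '[[-1,0,1,0,0,0],[0,0,2,0,0,0],[0,0,2,0,0,0],[0,0,1.5,0,0,0],[0,0,1,0,0,0]]'
python3 -m jog '[[0,0,0.8,0,0,0],[0,0,0.5,0,0,0],[0,0,0,0,0,0],[0,0,0,0,0,0],[0,0,0,0,0,0]]'
python3 -m jog '[[0,0,0,0,0,0],[0,0,0,0,0,0],[0,0,0,0,0,0],[0,0,0,0,0,0],[0,0,0,0,0,0]]' 4.0
python3 -m jog '[[0,0,0,0,0,0],[0,0,0,0,0,0],[0,0,0,0,0,0],[0,0,0,0,0,0],[0,0,0,0,0,0]]'
python3 d.py .4839 .1826 .0146 199 42
```

```text
time_s: 4.67
tcp_pos: [0.4805, 0.1888, 0.0229]
ee_rot: [[0.242, -0.946, 0.218], [-0.702, -0.326, -0.633], [0.67, 0.0, -0.743]]
wrist_force: [-0.2, -0.7, 0.3]
gripper_width: 0.996
time_s: 5.08
tcp_pos: [0.4839, 0.1826, 0.0143]
ee_rot: [[0.242, -0.945, 0.22], [-0.703, -0.327, -0.631], [0.668, -0.002, -0.744]]
wrist_force: [0.3, 0.3, -0.4]
gripper_width: 1.0
time_s: 5.5
tcp_pos: [0.4836, 0.1819, 0.0139]
ee_rot: [[0.242, -0.945, 0.219], [-0.703, -0.326, -0.632], [0.669, -0.001, -0.743]]
wrist_force: [-0.3, 0.1, 0.5]
gripper_width: 0.708
time_s: 5.92
tcp_pos: [0.4838, 0.1821, 0.014]
ee_rot: [[0.242, -0.945, 0.219], [-0.703, -0.326, -0.632], [0.669, -0.001, -0.743]]
wrist_force: [0.6, 1.0, 1.0]
gripper_width: 0.601
t 5.92 tcp [0.4838 0.1821 0.014 ] z [ 0.219 -0.632 -0.743] y [-0.945 -0.326 -0.001] j [ 53.8  35.8 -38.9  44.3 -52.  -74.1] F [0.6 1.  1. ] w 5.23
dtool cm [ 0.01 -0.03 -0.08]
rotvec [-0.09  0.02 -0.  ] dtool after rot [ 0.01 -0.03 -0.08]
```

```bash

python3 -m jog '[[0,0,0,0,0,0],[0,0,0,0,0,0],[0,0,0,0,0,0],[0,0,0,0,0,0],[0,0,0,0,0,0]]' 2
python3 -m jog '[[0.7,0,-0.7,0,0,0],[1.2,0,-1.3,0,0,0],[1.2,0,-1.3,0,0,0],[1.2,0,-1.3,0,0,0],[0.7,0,-0.7,0,0,0]]'
python3 -m jog '[[0,0,0,0,0,0],[0,0,0,0,0,0],[0,0,0,0,0,0],[0,0,0,0,0,0],[0,0,0,0,0,0]]'
python3 d.py 
python3 - <<'E'
from h import *
c=capture("scene");crop(c,330,130,480,260,5,"s2")
E
```

```text
time_s: 6.33
tcp_pos: [0.4838, 0.1821, 0.014]
ee_rot: [[0.242, -0.945, 0.219], [-0.703, -0.326, -0.632], [0.669, -0.001, -0.743]]
wrist_force: [0.9, 1.0, 1.4]
gripper_width: 0.598
time_s: 6.75
tcp_pos: [0.4837, 0.1799, 0.0881]
ee_rot: [[0.241, -0.946, 0.218], [-0.704, -0.325, -0.632], [0.668, -0.001, -0.744]]
wrist_force: [-0.2, 0.0, -2.2]
gripper_width: 0.594
time_s: 7.17
tcp_pos: [0.4837, 0.1796, 0.0859]
ee_rot: [[0.243, -0.945, 0.218], [-0.702, -0.326, -0.634], [0.67, 0.001, -0.743]]
wrist_force: [-0.1, 0.6, -2.1]
gripper_width: 0.598
t 7.17 tcp [0.4837 0.1796 0.0859] z [ 0.218 -0.634 -0.743] y [-0.945 -0.326  0.001] j [ 54.7  29.3 -35.7  39.2 -59.5 -66.4] F [-0.1  0.6 -2.1] w 5.2
```

View pics/s2.png

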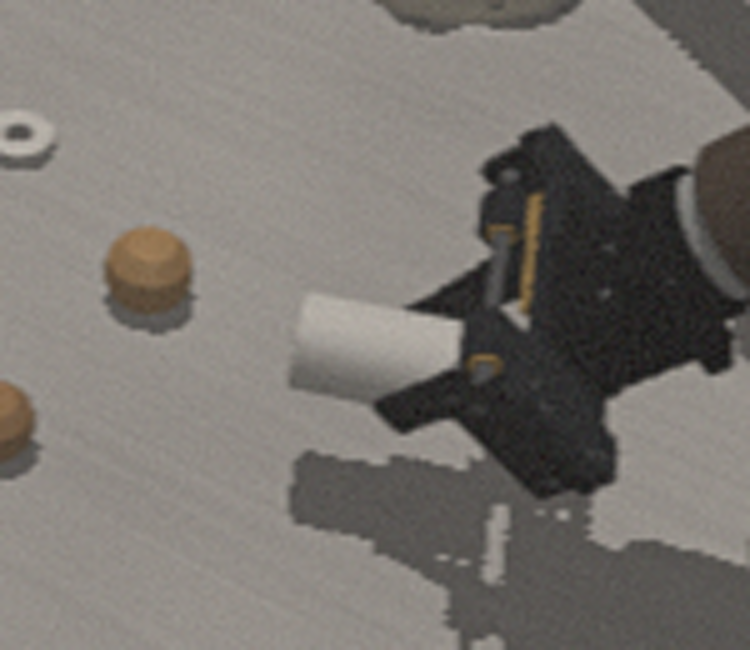

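The can is held in the gripper, clear of the table and about level (s2: can spans 290–465, 295–400). Next I rotate it upright.

```bash

python3 -m jog '[[0,0,0,0,-3,0],[0,0,0,0,-6,0],[0,0,0,0,-6,0],[0,0,0,0,-6,0],[0,0,0,0,-6,0]]'
python3 -m jog '[[0,0,0,0,-6,0],[0,0,0,0,-6,0],[0,0,0,0,-6,0],[0,0,0,0,-6,0],[0,0,0,0,-6,0]]'
python3 d.py .484 .18 .087 199 -48
```

```text
time_s: 7.63
tcp_pos: [0.4836, 0.18, 0.0866]
ee_rot: [[0.316, -0.945, 0.084], [-0.914, -0.327, -0.241], [0.255, -0.0, -0.967]]
wrist_force: [0.4, -1.2, -2.7]
gripper_width: 0.596
time_s: 8.05
tcp_pos: [0.4836, 0.1807, 0.0871]
ee_rot: [[0.316, -0.945, -0.086], [-0.911, -0.328, 0.25], [-0.264, -0.001, -0.964]]
wrist_force: [-1.2, -2.0, -2.9]
gripper_width: 0.598
t 8.05 tcp [0.4836 0.1807 0.0871] z [-0.086  0.25  -0.964] y [-0.945 -0.328 -0.001] j [ 28.3  21.  -17.6 -19.7 -50.5   3.3] F [-1.2 -2.  -2.9] w 5.2
dtool cm [ 0.08 -0.01 -0.01]
rotvec [ 1.000e-02 -3.268e+01  1.400e-01] dtool after rot [ 0.06 -0.01 -0.05]
```

```bash

python3 -m jog '[[0,0,0,0,-6,0],[0,0,0,0,-6,0],[0,0,0,0,-6,0],[0,0,0,0,-6,0],[0,0,0,0,-5,0]]'
python3 -m jog '[[0,0,0,0,-3,0],[0,0,0,0,0,0],[0,0,0,0,0,0],[0,0,0,0,0,0],[0,0,0,0,0,0]]'
python3 d.py .484 .18 .06 199 -48
python3 - <<'E'
from h import *
c=capture("scene");crop(c,330,130,480,260,5,"s3");c=capture("top");crop(c,190,170,350,290,5,"t3");
E
```

```text
time_s: 8.47
tcp_pos: [0.4845, 0.1793, 0.0866]
ee_rot: [[0.233, -0.946, -0.227], [-0.677, -0.325, 0.66], [-0.698, -0.001, -0.716]]
wrist_force: [-0.9, 0.2, -2.7]
gripper_width: 0.597
time_s: 8.88
tcp_pos: [0.4837, 0.1809, 0.0872]
ee_rot: [[0.225, -0.945, -0.239], [-0.645, -0.328, 0.691], [-0.731, -0.001, -0.683]]
wrist_force: [-0.2, 0.8, -2.1]
gripper_width: 0.596
t 8.88 tcp [0.4837 0.1809 0.0872] z [-0.239  0.691 -0.683] y [-0.945 -0.328 -0.001] j [  7.7  30.4  -7.  -48.7 -72.5  35.4] F [-0.2  0.8 -2.1] w 5.18
dtool cm [2.05 0.01 1.79]
rotvec [ 0.05 -1.06  0.16] dtool after rot [2.08 0.   1.76]
```

View pics/s3.png

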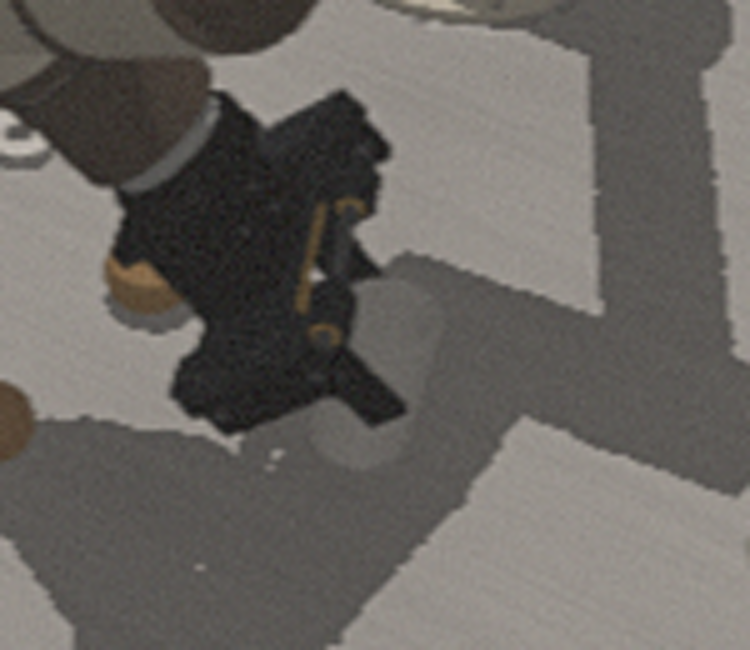

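View pics/t3.png

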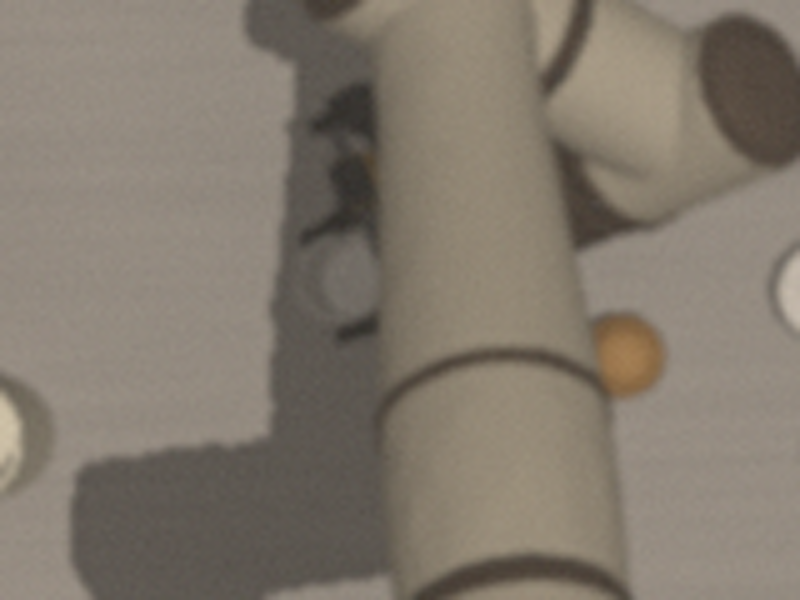

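```bash
python3 - <<'E'
from h import *
c=capture("scene")
R=np.array(sense()["ee_rot"]);p=np.array(sense()["tcp_pos"]);G=p-.016*R[:,2];print("G",G)
cv=lambda P:((proj(c,P)-[330,130])*5).round(0)
ex=np.array([0,0,1.])
for th in (-15,-10,-5,0,5,10):
    m=np.array([-.326,.946,0]);a=np.cos(np.radians(th))*np.array([0,0,1])+np.sin(np.radians(th))*m
    # right edge of silhouette
    mouth=G+a*.0335;base=G-a*.0615
    d=cv(mouth)-cv(base);print(th,cv(mouth),cv(base),"ang",np.degrees(np.arctan2(d[0],-d[1])))
cc=c["frame"][180:230,385:425];g=cv2.resize(c["frame"][175:230,380:430,::-1],None,fx=12,fy=10,interpolation=cv2.INTER_CUBIC)
g=cv2.convertScaleAbs(g,alpha=2.2,beta=-60);cv2.imwrite("pics/s3b.png",g)
E
```

```text
G [0.4875907  0.16987756 0.09829722]
-15 [369. 301.] [385. 428.] ang -7.180535497720156
-10 [375. 302.] [375. 427.] ang 0.0
-5 [381. 302.] [365. 426.] ang 7.3523793598923595
0 [387. 304.] [355. 424.] ang 14.931417178137554
5 [393. 305.] [345. 422.] ang 22.306205054907643
10 [398. 307.] [336. 419.] ang 28.967660646064033
```

View pics/s3b.png

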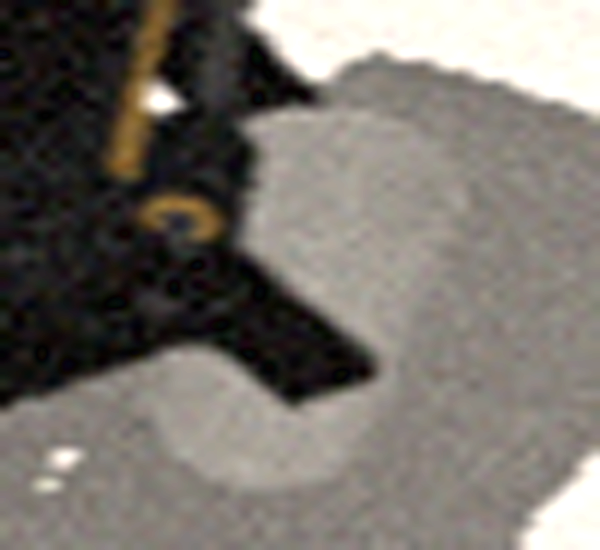

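```bash

python3 -m jog '[[0.3,0,0.3,0,-2.4,0],[0.7,0,0.6,0,0,0],[0.7,0,0.6,0,0,0],[0.4,0,0.3,0,0,0],[0.2,0,0.2,0,0,0]]'
python3 -m jog '[[0,0,0,0,0,0],[0,0,0,0,0,0],[0,0,0,0,0,0],[0,0,0,0,0,0],[0,0,0,0,0,0]]'
python3 d.py .484 .1805 .0505 199 -49
```

```text
time_s: 9.45
tcp_pos: [0.4834, 0.1802, 0.055]
ee_rot: [[0.211, -0.945, -0.249], [-0.616, -0.326, 0.717], [-0.759, 0.001, -0.651]]
wrist_force: [-0.2, -0.3, -1.6]
gripper_width: 0.597
time_s: 9.87
tcp_pos: [0.4843, 0.1802, 0.0566]
ee_rot: [[0.213, -0.945, -0.247], [-0.615, -0.326, 0.718], [-0.759, -0.002, -0.651]]
wrist_force: [-0.0, 1.1, -1.7]
gripper_width: 0.595
t 9.87 tcp [0.4843 0.1802 0.0566] z [-0.247  0.718 -0.651] y [-0.945 -0.326 -0.002] j [  6.3  34.2  -7.1 -51.  -72.3  39.8] F [-0.   1.1 -1.7] w 5.18
dtool cm [0.44 0.02 0.42]
rotvec [-0.03  0.39  0.09] dtool after rot [0.44 0.02 0.43]
```

```bash

python3 -m jog '[[0.08,0,0.06,0,0,0],[0.08,0,0.06,0,0,0],[0.08,0,0.06,0,0,0],[0,0,0,0,0,0],[0,0,0,0,0,0]]'
python3 -m jog '[[0.08,0,0.06,0,0,0],[0,0,0,0,0,0],[0.08,0,0.06,0,0,0],[0,0,0,0,0,0],[0,0,0,0,0,0]]'
```

```text
time_s: 10.28
tcp_pos: [0.4841, 0.1803, 0.0539]
ee_rot: [[0.213, -0.945, -0.247], [-0.614, -0.327, 0.719], [-0.76, -0.001, -0.65]]
wrist_force: [-0.7, 1.0, 3.6]
gripper_width: 0.596
time_s: 10.7
tcp_pos: [0.484, 0.1809, 0.0536]
ee_rot: [[0.214, -0.945, -0.249], [-0.612, -0.328, 0.72], [-0.762, -0.002, -0.648]]
wrist_force: [-1.5, 1.1, 10.8]
gripper_width: 0.595
```

```bash

python3 -m jog '[[-0.08,0,-0.06,0,0,0],[0,0,0,0,0,0],[0,0,0,0,0,0],[0,0,0,0,0,0],[0,0,0,0,0,0]]'
python3 -m jog '[[0,0,0,0,0,0],[0,0,0,0,0,0],[0,0,0,0,0,0],[0,0,0,0,0,0],[0,0,0,0,0,0]]' 8.7
python3 - <<'E'
from h import *
c=capture("scene");g=cv2.resize(c["frame"][175:240,370:440,::-1],None,fx=10,fy=9,interpolation=cv2.INTER_CUBIC)
cv2.imwrite("pics/s4.png",cv2.convertScaleAbs(g,alpha=2.,beta=-50))
E
```

```text
time_s: 11.12
tcp_pos: [0.484, 0.1806, 0.0537]
ee_rot: [[0.213, -0.945, -0.248], [-0.613, -0.327, 0.719], [-0.761, -0.001, -0.649]]
wrist_force: [-1.0, 0.5, 7.2]
gripper_width: 0.597
time_s: 11.53
tcp_pos: [0.4841, 0.1798, 0.0519]
ee_rot: [[0.212, -0.945, -0.247], [-0.615, -0.326, 0.718], [-0.759, -0.0, -0.651]]
wrist_force: [0.5, 0.3, 0.3]
gripper_width: 0.89
```

View pics/s4.png

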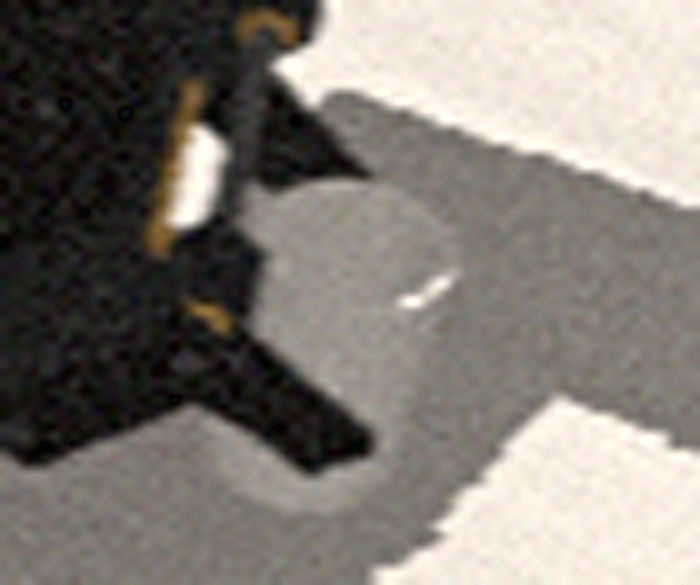

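```bash

python3 -m jog '[[0,0,0,0,0,0],[0,0,-0.5,0,0,0],[0,0,-1,0,0,0],[0,0,-1.5,0,0,0],[0,0,-2,0,0,0]]' 8.7
python3 -m jog '[[0,0,-3,0,0,0],[0,0,-3,0,0,0],[0,0,-3,0,0,0],[0,0,-2,0,0,0],[0,0,-1,0,0,0]]'
python3 d.py .473 -.121 .2 199 0
python3 - <<'E'
from h import *
c=capture("scene");crop(c,330,130,480,260,5,"s5");c=capture("top");crop(c,190,170,350,290,5,"t5");
E
```

```text
time_s: 12.0
tcp_pos: [0.4964, 0.1432, 0.0854]
ee_rot: [[0.212, -0.945, -0.248], [-0.615, -0.327, 0.718], [-0.759, 0.0, -0.651]]
wrist_force: [-0.5, 0.2, 0.4]
gripper_width: 0.998
time_s: 12.42
tcp_pos: [0.528, 0.0547, 0.1657]
ee_rot: [[0.215, -0.946, -0.242], [-0.617, -0.324, 0.717], [-0.757, -0.005, -0.654]]
wrist_force: [0.3, 0.7, -0.7]
gripper_width: 0.998
t 12.42 tcp [0.528  0.0547 0.1657] z [-0.242  0.717 -0.654] y [-0.946 -0.324 -0.005] j [ -4.7  30.    4.2 -44.  -89.2  34.7] F [ 0.3  0.7 -0.7] w 8.68
dtool cm [  7.06  10.88 -13.51]
rotvec [-3.200e-01  4.919e+01  4.000e-02] dtool after rot [14.82 10.92 -3.43]
```

View pics/s5.png

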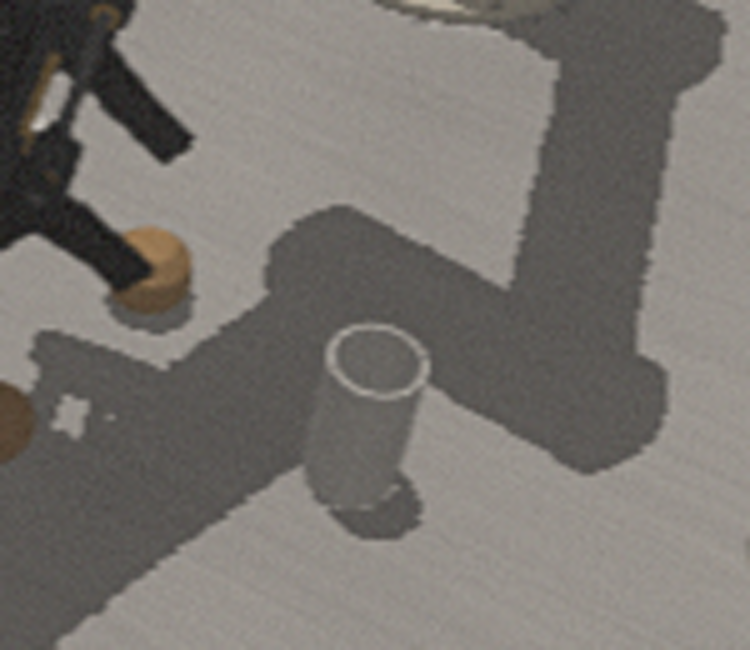

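View pics/t5.png

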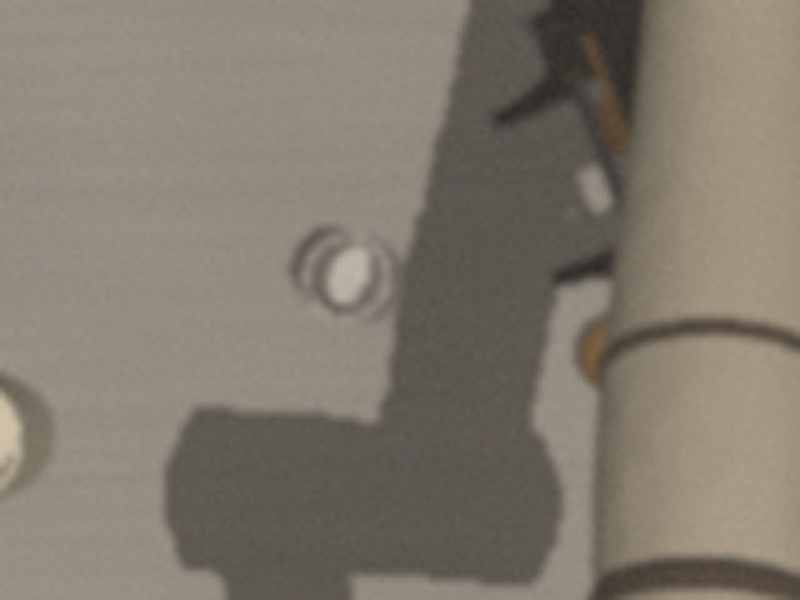

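The canister stands upright on the table. In s5 the rim is at about (379,361), i.e. scene px (405.8,202.2). On to the lids.

```bash

python3 -m jog '[[0,0,-1,0,4,0],[0,0,-1,0,7,0],[0,0,-1,0,7,0],[0,0,-1,0,7,0],[0,0,0,0,7,0]]' 6.0
python3 -m jog '[[0,0,0,0,7,0],[0,0,0,0,7,0],[0,0,0,0,3.2,0],[0,0,0,0,0,0],[0,0,0,0,0,0]]'
python3 d.py .473 -.121 .12 199 0
python3 - <<'E'
from h import *
c=capture("scene");print(onplane(c,(330+379/5,130+361/5),.095))
c=capture("top");cv2.imwrite("pics/t6.png",c["frame"][:,:,::-1])
E
```

```text
time_s: 12.93
tcp_pos: [0.5361, 0.0328, 0.1946]
ee_rot: [[0.313, -0.945, -0.091], [-0.904, -0.326, 0.278], [-0.293, -0.005, -0.956]]
wrist_force: [-0.5, 0.3, 0.1]
gripper_width: 0.731
time_s: 13.35
tcp_pos: [0.5332, 0.0345, 0.1918]
ee_rot: [[0.329, -0.944, -0.003], [-0.944, -0.329, 0.004], [-0.005, 0.002, -1.0]]
wrist_force: [0.5, -0.8, -0.5]
gripper_width: 0.694
t 13.35 tcp [0.5332 0.0345 0.1918] z [-0.003  0.004 -1.   ] y [-0.944 -0.329  0.002] j [ 20.9  14.8 -14.7  -0.3 -60.6  -1.6] F [ 0.5 -0.8 -0.5] w 6.03
dtool cm [12.74 10.78  7.13]
rotvec [0.11 0.3  0.2 ] dtool after rot [12.74 10.75  7.18]
[0.49163919 0.17465385 0.095     ]
```

View pics/t6.png

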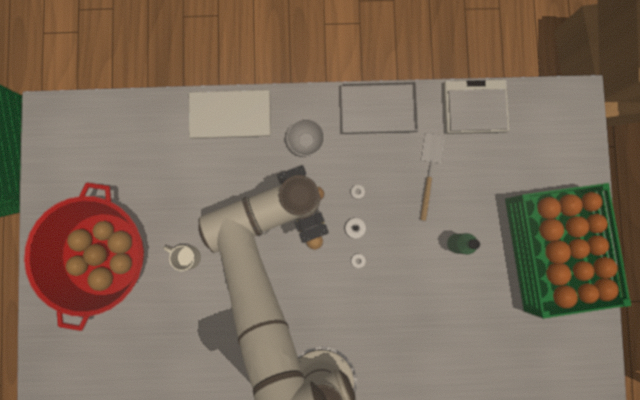

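```bash

python3 -m jog '[[1.5,1.3,0,0,0,0],[2.5,2.1,1,0,0,0],[2.7,2.3,1.5,0,0,0],[2.5,2.1,1.5,0,0,0],[2,1.7,1.5,0.1,0.3,0.2]]' 4.0
python3 -m jog '[[1,0.9,1,0,0,0],[0.5,0.4,0.6,0,0,0],[0,0,0,0,0,0],[0,0,0,0,0,0],[0,0,0,0,0,0]]'
python3 d.py .473 -.1217 .026 199 0
python3 - <<'E'
from h import *
c=capture("scene");crop(c,270,110,420,230,5,"s7");print(onplane(c,(330+379/5,130+361/5),.095))
c=capture("top");crop(c,240,170,400,290,5,"t7")
E
```

```text
time_s: 13.87
tcp_pos: [0.4806, -0.106, 0.1366]
ee_rot: [[0.32, -0.948, 0.003], [-0.948, -0.32, 0.0], [0.001, -0.003, -1.0]]
wrist_force: [0.2, -0.7, -0.0]
gripper_width: 0.476
time_s: 14.28
tcp_pos: [0.4753, -0.1216, 0.122]
ee_rot: [[0.323, -0.946, 0.005], [-0.946, -0.323, -0.001], [0.002, -0.004, -1.0]]
wrist_force: [-0.0, 0.3, 0.2]
gripper_width: 0.462
t 14.28 tcp [ 0.4753 -0.1216  0.122 ] z [ 0.005 -0.001 -1.   ] y [-0.946 -0.323 -0.004] j [  4.7  14.9 -26.4   0.1 -48.5  14.1] F [-0.   0.3  0.2] w 4.02
dtool cm [-0.09  0.26  9.59]
rotvec [-0.24 -0.12 -0.15] dtool after rot [-0.07  0.22  9.6 ]
[0.49163919 0.17465385 0.095     ]
```

View pics/s7.png

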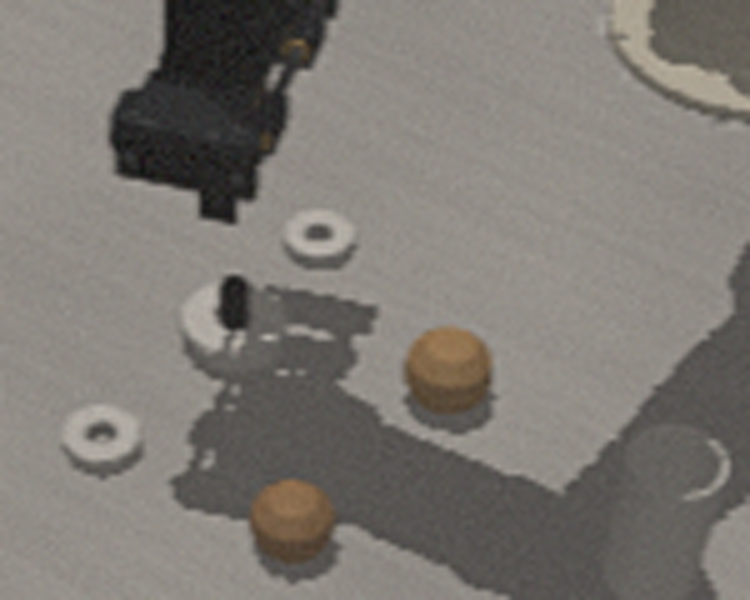

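View pics/t7.png

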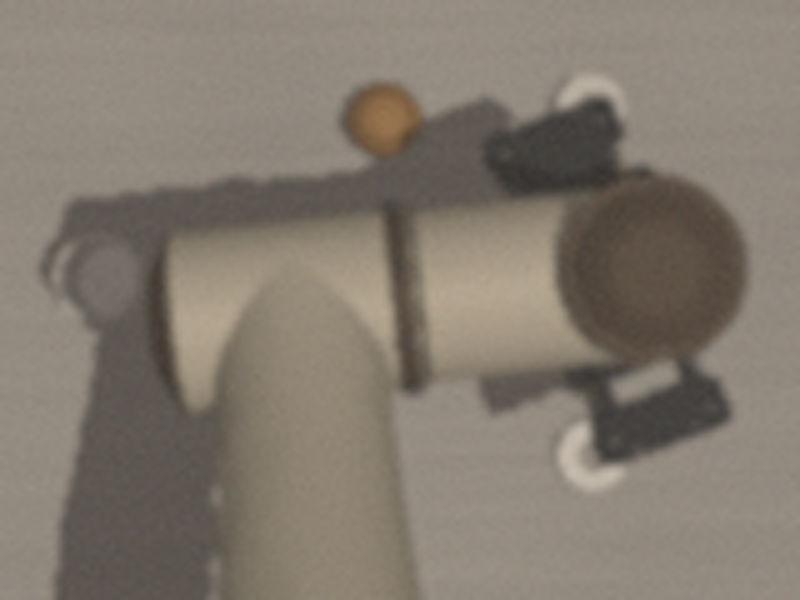

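```bash

python3 -m jog '[[-0.1,0.2,1,-0.2,-0.1,0],[0,0,2,0,0,0],[0,0,2,0,0,0],[0,0,1.5,0,0,0],[0,0,1,0,0,0]]' 4.0
python3 -m jog '[[0,0,0.8,0,0,0],[0,0,0.6,0,0,0],[0,0,0.3,0,0,0],[0,0,0.1,0,0,0],[0,0,0,0,0,0]]'
python3 d.py .473 -.1217 .026 199 0
python3 - <<'E'
from h import *
c=capture("scene");crop(c,270,110,420,230,5,"s8")
t=capture("top");print((proj(t,(.4916,.1747,.095))-[240,170])*5,(proj(t,(.4916+.0265,.1747,.095))-[240,170])*5)
g=t["frame"][210:245,240:285,::-1];cv2.imwrite("pics/t8.png",cv2.convertScaleAbs(cv2.resize(g,None,fx=14,fy=14,interpolation=cv2.INTER_CUBIC),alpha=2,beta=-80))
E
```

```text
time_s: 14.8
tcp_pos: [0.4707, -0.121, 0.0444]
ee_rot: [[0.323, -0.946, -0.004], [-0.946, -0.323, -0.0], [-0.001, 0.003, -1.0]]
wrist_force: [0.2, -0.2, 0.3]
gripper_width: 0.461
time_s: 15.22
tcp_pos: [0.4719, -0.1215, 0.0284]
ee_rot: [[0.323, -0.946, -0.001], [-0.946, -0.323, -0.0], [0.0, 0.001, -1.0]]
wrist_force: [-0.6, -0.4, 0.1]
gripper_width: 0.459
t 15.22 tcp [ 0.4719 -0.1215  0.0284] z [-0.001 -0.    -1.   ] y [-0.946 -0.323  0.001] j [  4.7  22.9 -32.3   0.  -34.9  14.1] F [-0.6 -0.4  0.1] w 4.0
dtool cm [ 0.05 -0.1   0.24]
rotvec [ 0.04 -0.01 -0.16] dtool after rot [ 0.05 -0.1   0.24]
[ 86.85316847 268.98556424] [ 86.02683643 224.51083585]
```

View pics/s8.png

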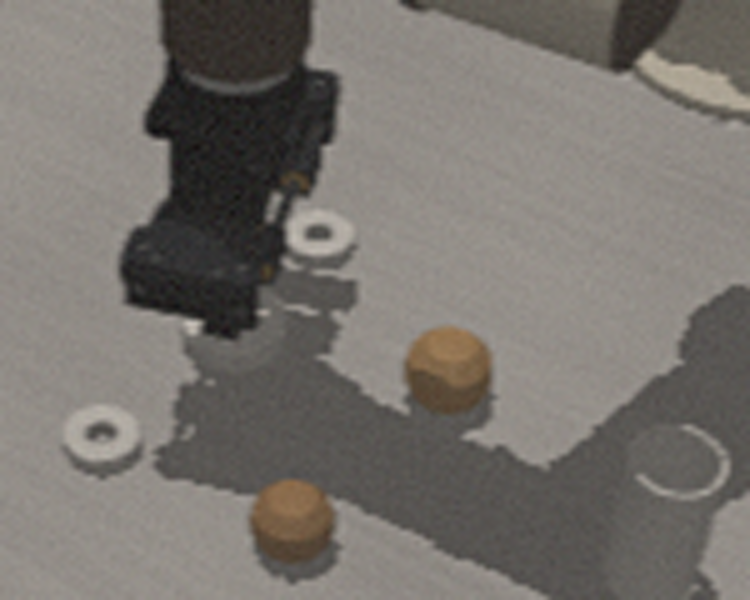

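View pics/t8.png

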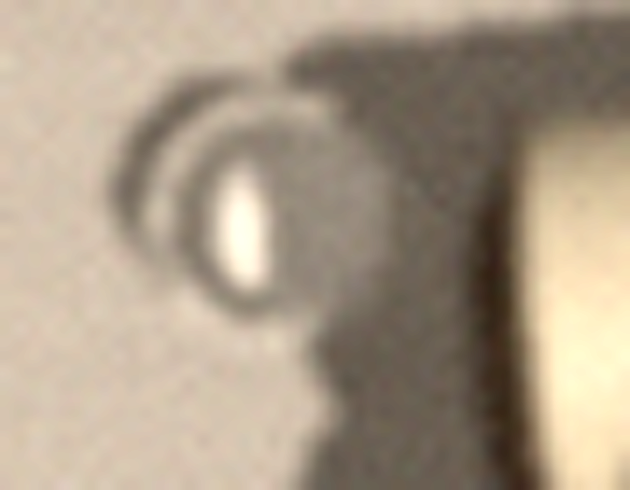

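```bash

python3 -m jog '[[0,-0.1,0.2,0,0,0],[0,0,0,0,0,0],[0,0,0,0,0,0],[0,0,0,0,0,0],[0,0,0,0,0,0]]' 1
python3 -m jog '[[0,0,0,0,0,0],[0,0,0,0,0,0],[0,0,0,0,0,0],[0,0,0,0,0,0],[0,0,0,0,0,0]]'
python3 d.py .473 -.1217 .026 199 0
python3 - <<'E'
from h import *
c=capture("scene");crop(c,270,110,420,230,5,"s9");
cv2.imwrite("pics/s9b.png",cv2.convertScaleAbs(cv2.resize(c["frame"][185:245,380:430,::-1],None,fx=10,fy=10,interpolation=cv2.INTER_CUBIC),alpha=2,beta=-60))
E
```

```text
time_s: 15.73
tcp_pos: [0.4728, -0.1213, 0.0264]
ee_rot: [[0.323, -0.946, -0.0], [-0.946, -0.323, -0.0], [0.0, 0.001, -1.0]]
wrist_force: [-0.2, -0.1, -0.6]
gripper_width: 0.194
time_s: 16.15
tcp_pos: [0.4728, -0.1213, 0.0264]
ee_rot: [[0.323, -0.946, -0.001], [-0.946, -0.323, -0.0], [0.0, 0.001, -1.0]]
wrist_force: [1.3, -0.2, 0.7]
gripper_width: 0.198
t 16.15 tcp [ 0.4728 -0.1213  0.0264] z [-0.001 -0.    -1.   ] y [-0.946 -0.323  0.001] j [  4.7  23.1 -32.3   0.  -34.6  14.1] F [ 1.3 -0.2  0.7] w 1.72
dtool cm [ 0.04 -0.    0.04]
rotvec [ 0.04 -0.01 -0.17] dtool after rot [ 0.04 -0.    0.04]
```

View pics/s9.png

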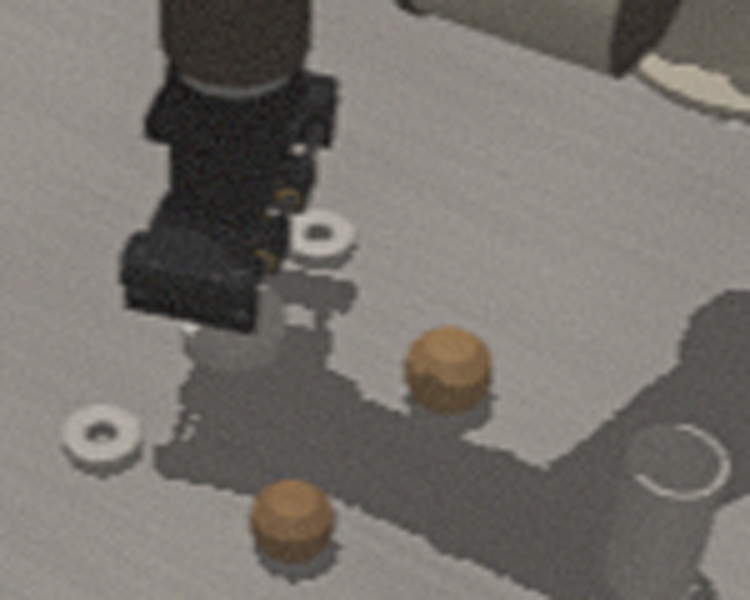

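View pics/s9b.png

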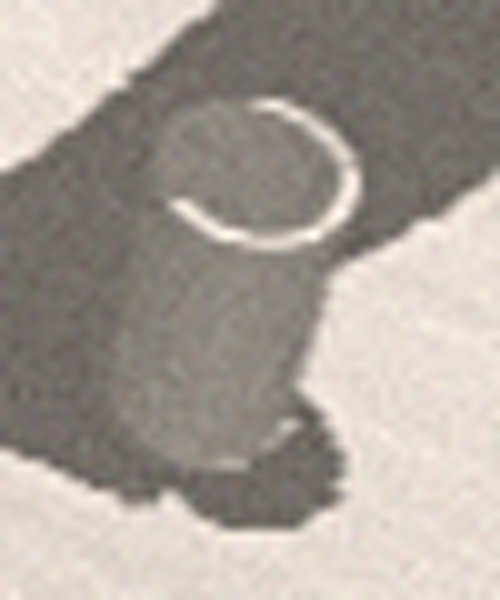

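```bash

python3 -m jog '[[0,0,-0.3,0,0,0],[0,0,-0.6,0,0,0],[0,0,-1,0,0,0],[0,0,-1.2,0,0,0],[0,0,-1.5,0,0,0]]'
python3 -m jog '[[0,0,-2,0,0,0],[0,0,-2,0,0,0],[0,0,-2,0,0,0],[0,0,-1.4,0,0,0],[0,0,-0.7,0,0,0]]'
python3 d.py .473 -.1217 .026 199 0
python3 - <<'E'
from h import *
c=capture("scene");crop(c,270,90,420,210,5,"s10")
t=capture("top");cv2.imwrite("pics/t10.png",cv2.convertScaleAbs(cv2.resize(t["frame"][205:245,235:285,::-1],None,fx=14,fy=14,interpolation=cv2.INTER_CUBIC),alpha=2,beta=-80))
E
```

```text
time_s: 16.62
tcp_pos: [0.4716, -0.1213, 0.0723]
ee_rot: [[0.322, -0.947, -0.004], [-0.947, -0.322, -0.0], [-0.001, 0.004, -1.0]]
wrist_force: [0.3, 0.4, -1.7]
gripper_width: 0.195
time_s: 17.03
tcp_pos: [0.4734, -0.1213, 0.1556]
ee_rot: [[0.323, -0.946, 0.002], [-0.946, -0.323, -0.0], [0.001, -0.002, -1.0]]
wrist_force: [-0.2, -0.7, -1.6]
gripper_width: 0.197
t 17.03 tcp [ 0.4734 -0.1213  0.1556] z [ 0.002 -0.    -1.   ] y [-0.946 -0.323 -0.002] j [  4.7  12.4 -24.    0.  -53.5  14.1] F [-0.2 -0.7 -1.6] w 1.71
dtool cm [1.000e-02 8.000e-02 1.296e+01]
rotvec [-0.13 -0.06 -0.16] dtool after rot [ 0.03  0.05 12.96]
```

View pics/s10.png

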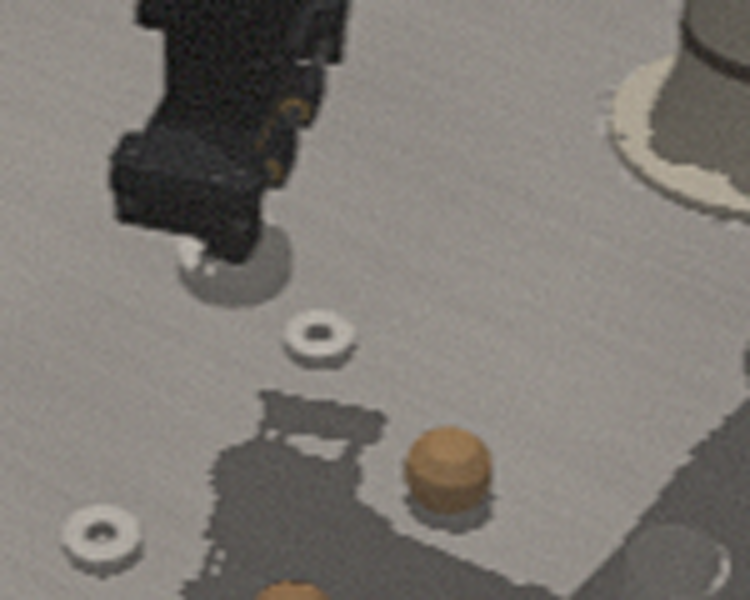

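View pics/t10.png

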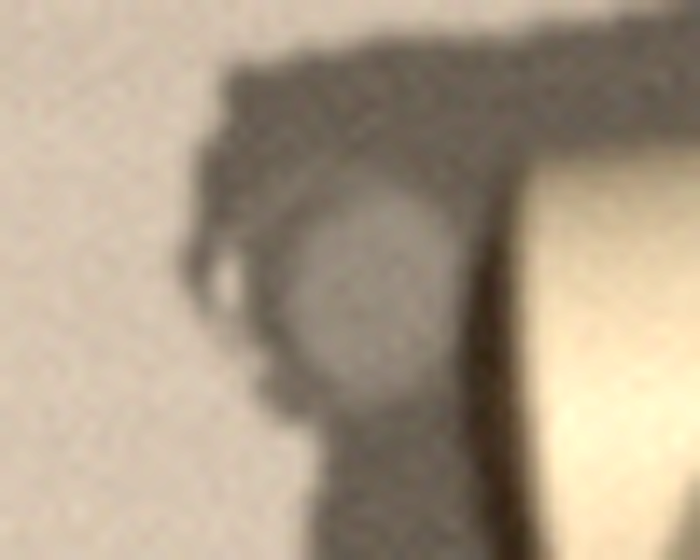

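```bash
python3 - <<'E'
from h import *
t=capture("top");s=capture("scene")
la=np.array([.9455,.3256,0])
for n,c,p,z in(("top rim",t,(258.9,224.6),.095),("top floor",t,(261.4,226.4),.003),("scene rim",s,(405.8,202.3),.095),("gripper",None,(0.4881,.1683),0)):
    P=onplane(c,p,z) if c else np.array([*p,0]);print(n,P,P@la)
print(tri(t,(258.9,224.6),s,(405.8,202.3)))
# scene base: bottom arc of can in s9b : left 120,right ~305 (x/10+380), bottom 465/10+185
print(onplane(s,(380+21.3,185+40),0.0))
# held knob/lid check : project TCP-based cover outline
st=sense();p=np.array(st["tcp_pos"]);
cov=p+[0,0,-.0264+.022]  # cover top centre
print("cover top centre pred scene crop",(proj(s,cov)-[270,90])*5,"edges",[((proj(s,cov+.032*np.array([np.cos(a),np.sin(a),0]))-[270,90])*5).round(0).tolist() for a in np.radians(range(0,360,45))])
E
```

```text
top rim [0.4890846  0.17019239 0.095     ] 0.5178441356689619
top floor [0.48599193 0.17352944 0.003     ] 0.5160065597739143
scene rim [0.49195087 0.1748091  0.095     ] 0.5220573912658827
gripper [0.4881 0.1683 0.    ] 0.51629703
(array([0.48863392, 0.1722335 , 0.09052106]), np.float64(0.0032040715896980284))
[0.48897923 0.17828838 0.        ]
cover top centre pred scene crop [232.92120587 244.64455523] edges [[199.0, 275.0], [243.0, 282.0], [280.0, 266.0], [289.0, 239.0], [266.0, 215.0], [223.0, 209.0], [186.0, 223.0], [176.0, 250.0]]
```

```bash
python3 d.py .4882 .1702 .155 199 0
```

```text
t 17.23 tcp [ 0.4719 -0.1212  0.1525] z [-0.003  0.    -1.   ] y [-0.947 -0.322  0.003] j [  4.7  12.6 -24.2  -0.  -53.3  14.1] F [-0.7  0.9 -1.7] w 1.72
dtool cm [-27.06 -10.94  -0.25]
rotvec [ 0.15  0.06 -0.19] dtool after rot [-27.02 -11.03  -0.25]
```

```bash

python3 -m jog '[[-0.6,-0.2,0,0,0,0],[-1.2,-0.5,0,0,0,0],[-1.8,-0.8,0,0,0,0],[-2.3,-0.9,0,0,0,0],[-2.3,-0.9,0,0,0,0]]'
python3 -m jog '[[-2.3,-0.9,0,0,0,0],[-2.3,-0.9,0,0,0,0],[-2.3,-0.9,0,0,0,0],[-2.3,-0.9,0,0,0,0],[-2.3,-0.9,0,0,0,0]]'
python3 -m jog '[[-2.3,-1,0,0,0,0],[-2.1,-0.9,0,0,0,0],[-1.5,-0.7,0,0,0,0],[-1,-0.4,0,0,0,0],[-0.5,-0.2,-0.3,0,0,0]]'
python3 -m jog '[[0,0,0,0,0,0],[0,0,0,0,0,0],[0,0,0,0,0,0],[0,0,0,0,0,0],[0,0,0,0,0,0]]'
python3 d.py .4882 .1702 .155 199 0
python3 - <<'E'
from h import *
c=capture("scene");cv2.imwrite("pics/s11.png",cv2.convertScaleAbs(cv2.resize(c["frame"][160:240,370:450,::-1],None,fx=7,fy=7,interpolation=cv2.INTER_CUBIC),alpha=2,beta=-40))
E
```

```text
time_s: 17.65
tcp_pos: [0.4767, -0.0321, 0.152]
ee_rot: [[0.322, -0.947, -0.004], [-0.947, -0.322, -0.001], [-0.0, 0.004, -1.0]]
wrist_force: [0.6, -0.4, -2.6]
gripper_width: 0.193
time_s: 18.07
tcp_pos: [0.4821, 0.0917, 0.152]
ee_rot: [[0.323, -0.946, -0.003], [-0.946, -0.323, -0.001], [0.0, 0.004, -1.0]]
wrist_force: [-0.2, -0.0, -1.7]
gripper_width: 0.198
time_s: 18.48
tcp_pos: [0.4885, 0.1717, 0.1546]
ee_rot: [[0.324, -0.946, -0.004], [-0.946, -0.324, -0.002], [0.001, 0.005, -1.0]]
wrist_force: [-0.7, -0.3, -1.6]
gripper_width: 0.195
time_s: 18.9
tcp_pos: [0.4893, 0.1699, 0.1562]
ee_rot: [[0.322, -0.947, -0.001], [-0.947, -0.322, -0.0], [-0.0, 0.001, -1.0]]
wrist_force: [0.2, -0.7, -1.5]
gripper_width: 0.194
t 18.9 tcp [0.4893 0.1699 0.1562] z [-0.001 -0.    -1.   ] y [-0.947 -0.322  0.001] j [ 37.1  15.2 -19.9  -0.  -54.9 -18.3] F [ 0.2 -0.7 -1.5] w 1.69
dtool cm [-0.06  0.1   0.12]
rotvec [ 0.07  0.   -0.23] dtool after rot [-0.06  0.1   0.12]
```

View pics/s11.png

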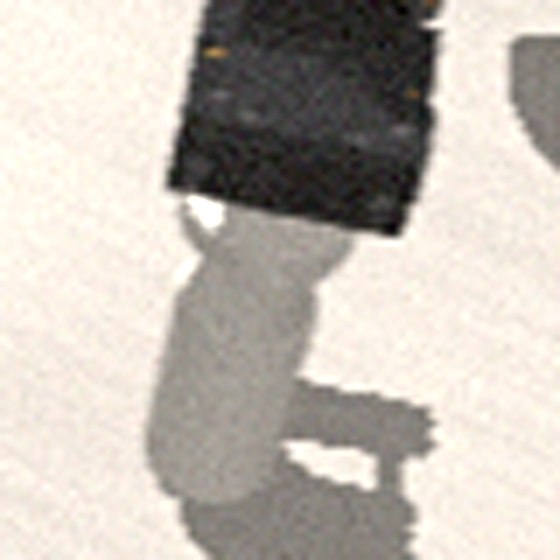

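```bash
python3 - <<'E'
from h import *
s=capture("scene")
g=cv2.GaussianBlur(cv2.cvtColor(s["frame"],cv2.COLOR_RGB2GRAY),(3,1),0).astype(float)
def cross(row,u0,u1,thr):
    a=g[row];r=[]
    for u in range(u0,u1):
        if (a[u]-thr)*(a[u+1]-thr)<0:r.append(round(u+(thr-a[u])/(a[u+1]-a[u]),2))
    return r
def env(x,y,R,z0,z1,row):
    us=[]
    pts=np.array([proj(s,(x+R*np.cos(a),y+R*np.sin(a),z)) for z in np.linspace(z0,z1,60) for a in np.linspace(0,2*np.pi,90)])
    k=pts[abs(pts[:,1]-row)<.5];return k[:,0].min().round(2),k[:,0].max().round(2)
for row in range(188,234,3):
    print(row,cross(row,385,440,110), "can pred",env(.4882,.1702,.0265,0,.095,row) if 200<row<231 else "","m+5mm",env(.4882-.00163,.1702+.00473,.0265,0,.095,row) if 200<row<231 else "","cover",env(.4893,.1699,.032,.1562-.0214,.1562-.0044,row) if row<197 else "")
E
```

```text
188 [np.float64(399.57), np.float64(429.69)] can pred  m+5mm  cover (np.float64(394.55), np.float64(421.64))
191 [np.float64(395.65), np.float64(396.86), np.float64(402.15), np.float64(428.2)] can pred  m+5mm  cover (np.float64(394.7), np.float64(420.95))
194 [np.float64(396.87), np.float64(419.64)] can pred  m+5mm  cover (np.float64(396.25), np.float64(420.03))
197 [np.float64(398.48), np.float64(418.25)] can pred  m+5mm  cover 
200 [np.float64(396.67), np.float64(414.38)] can pred  m+5mm  cover 
203 [np.float64(394.94), np.float64(414.43)] can pred (np.float64(393.53), np.float64(415.13)) m+5mm (np.float64(395.51), np.float64(417.13)) cover 
206 [np.float64(394.22), np.float64(414.06)] can pred (np.float64(392.81), np.float64(414.29)) m+5mm (np.float64(394.77), np.float64(416.36)) cover 
209 [np.float64(393.4), np.float64(413.37)] can pred (np.float64(392.08), np.float64(413.45)) m+5mm (np.float64(394.09), np.float64(415.49)) cover 
212 [np.float64(412.24)] can pred (np.float64(391.43), np.float64(412.59)) m+5mm (np.float64(393.35), np.float64(414.62)) cover 
215 [np.float64(392.09
[... 313 characters left out ...]
1)] can pred (np.float64(389.35), np.float64(409.9)) m+5mm (np.float64(391.22), np.float64(411.87)) cover 
224 [np.float64(390.65), np.float64(410.5), np.float64(421.52), np.float64(430.74)] can pred (np.float64(389.32), np.float64(409.03)) m+5mm (np.float64(391.03), np.float64(410.97)) cover 
227 [np.float64(391.88), np.float64(413.67), np.float64(423.38), np.float64(426.74)] can pred (np.float64(390.81), np.float64(408.12)) m+5mm (np.float64(392.26), np.float64(410.09)) cover 
230 [np.float64(393.26), np.float64(426.82)] can pred (np.float64(394.35), np.float64(405.78)) m+5mm (np.float64(395.57), np.float64(408.07)) cover 
233 [np.float64(395.31), np.float64(428.71)] can pred  m+5mm  cover
```

```bash
python3 d.py .4878 .1712 .1084 199 0
python3 -m jog '[[-0.1,0.1,0.5,0,0,0],[-0.05,0,1,0,0,0],[0,0,1,0,0,0],[0,0,0.6,0,0,0],[0,0,0.3,0,0,0]]'
python3 -m jog '[[0,0,0.1,0,0,0],[0,0,0,0,0,0],[0,0,0,0,0,0],[0,0,0,0,0,0],[0,0,0,0,0,0]]'
python3 d.py .4878 .1712 .1084 199 0
```

```text
t 19.0 tcp [0.4894 0.1702 0.1563] z [-0.001 -0.    -1.   ] y [-0.947 -0.322  0.001] j [ 37.1  15.2 -19.9  -0.  -54.9 -18.3] F [-0.1 -0.4 -1.9] w 1.71
dtool cm [-0.15  0.11  4.79]
rotvec [ 0.06  0.01 -0.21] dtool after rot [-0.15  0.12  4.79]
time_s: 19.42
tcp_pos: [0.487, 0.1712, 0.1203]
ee_rot: [[0.323, -0.947, -0.004], [-0.947, -0.323, -0.002], [0.001, 0.004, -1.0]]
wrist_force: [-0.7, -0.2, -1.1]
gripper_width: 0.199
time_s: 19.83
tcp_pos: [0.4882, 0.172, 0.1215]
ee_rot: [[0.323, -0.946, -0.0], [-0.946, -0.323, 0.0], [-0.0, 0.0, -1.0]]
wrist_force: [0.7, -0.7, -1.5]
gripper_width: 0.198
t 19.83 tcp [0.4882 0.172  0.1215] z [-0.  0. -1.] y [-0.946 -0.323  0.   ] j [ 37.4  17.5 -22.6  -0.  -50.  -18.5] F [ 0.7 -0.7 -1.5] w 1.73
dtool cm [0.06 0.06 1.31]
rotvec [ 0.02  0.02 -0.17] dtool after rot [0.06 0.06 1.31]
```

```bash
python3 - <<'E'
from h import *
c=capture("scene");cv2.imwrite("pics/s12.png",cv2.convertScaleAbs(cv2.resize(c["frame"][170:245,370:450,::-1],None,fx=7,fy=7,interpolation=cv2.INTER_CUBIC),alpha=2,beta=-40))
E
```

```text
(no output)
```

View pics/s12.png

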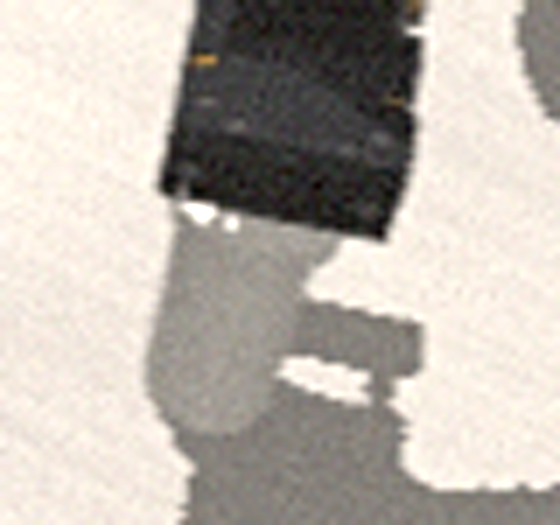

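```bash
python3 - <<'E'
from h import *
gs=[];
for _ in range(3):
    s=capture("scene");gs.append(cv2.cvtColor(s["frame"],cv2.COLOR_RGB2GRAY).astype(float))
g=np.mean(gs,0)
def cross(row,u0,u1,thr):
    a=g[row];r=[]
    for u in range(u0,u1):
        if (a[u]-thr)*(a[u+1]-thr)<0:r.append(float(round(u+(thr-a[u])/(a[u+1]-a[u]),2)))
    return r
st=sense();p=np.array(st["tcp_pos"]);print(p)
def env(x,y,R,z0,z1,row):
    pts=np.array([proj(s,(x+R*np.cos(a),y+R*np.sin(a),z)) for z in np.linspace(z0,z1,60) for a in np.linspace(0,2*np.pi,90)])
    k=pts[abs(pts[:,1]-row)<.5];return (float(k[:,0].min().round(2)),float(k[:,0].max().round(2))) if len(k) else None
for row in range(194,230,2):
    print(row,cross(row,385,440,108),"can",env(.4872,.1731,.0265,0,.095,row),"cover",env(p[0],p[1],.032,p[2]-.0214,p[2]-.0044,row))
pts=np.array([proj(s,(.4872+.0265*np.cos(a),.1731+.0265*np.sin(a),0)) for a in np.linspace(0,6.28,90)]);print("can bottom row pred",pts[:,1].max(), "col at",pts[pts[:,1].argmax(),0])
for u in (398,400,402,404):print(u,[round(x) for x in g[226:238,u]])
E
```

```text
[0.48800617 0.17187735 0.12138982]
194 [392.15, 428.18] can (399.45, 409.57) cover (394.03, 419.07)
196 [391.69, 427.82] can (397.13, 413.21) cover (393.58, 419.71)
198 [393.54, 427.08] can (395.89, 414.99) cover (393.33, 419.65)
200 [394.56, 395.65, 400.56, 426.01] can (395.45, 416.08) cover (393.5, 419.17)
202 [394.85, 397.87, 399.51, 401.15, 403.9, 425.51] can (394.97, 416.38) cover (394.22, 418.57)
204 [394.47, 417.62, 422.73, 424.74] can (394.52, 416.22) cover (395.47, 417.89)
206 [394.03, 416.85] can (394.02, 415.6) cover (397.87, 416.67)
208 [393.58, 413.93] can (393.56, 414.99) cover (400.94, 413.79)
210 [393.39, 412.87] can (393.1, 414.39) cover None
212 [392.69, 413.51] can (392.58, 413.79) cover None
214 [392.55, 421.71] can (392.11, 413.21) cover None
216 [391.81, 429.68] can (391.66, 412.63) cover None
218 [391.46, 429.79] can (391.15, 412.01) cover None
220 [390.88, 409.74, 411.19, 429.75] can (390.7, 411.37) cover None
222 [390.59, 409.38, 419.4, 429.74] can (390.3, 410.81) cover None
224 [390.58, 410.63, 422.35, 425.72] can (390.42, 410.22) cover None
226 [391.02, 415.64, 422.4, 425.75] can (390.97, 409.61) cover None
228 [392.53, 425.71] can (392.32, 408.79) cover None
can bottom row pred 231.38524287625955 col at 401.4993421817222
398 [98, 98, 100, 99, 102, 96, 84, 84, 85, 83, 85, 85]
400 [100, 101, 101, 102, 101, 98, 85, 84, 84, 85, 84, 89]
402 [98, 101, 101, 99, 98, 98, 85, 83, 87, 86, 83, 87]
404 [99, 96, 98, 100, 100, 89, 81, 85, 82, 84, 86, 89]
```

Alignment is within about 1 mm: the measured can and cover edges match the predictions at TCP (0.488, 0.172). Now I lower slowly.

```bash

python3 -m jog '[[-0.05,0.03,0.2,0,0,0],[0,0,0.2,0,0,0],[0,0,0.2,0,0,0],[0,0,0.1,0,0,0],[0,0,0,0,0,0]]'
python3 -m jog '[[0,0,0.15,0,0,0],[0,0,0.15,0,0,0],[0,0,0.1,0,0,0],[0,0,0,0,0,0],[0,0,0,0,0,0]]'
python3 d.py .4878 .1722 .1084 199 0
```

```text
time_s: 20.45
tcp_pos: [0.4872, 0.172, 0.1137]
ee_rot: [[0.323, -0.946, -0.002], [-0.946, -0.323, -0.001], [0.0, 0.002, -1.0]]
wrist_force: [-0.4, -0.3, -1.1]
gripper_width: 0.196
time_s: 20.87
tcp_pos: [0.4874, 0.1722, 0.1101]
ee_rot: [[0.323, -0.946, -0.001], [-0.946, -0.323, -0.0], [0.0, 0.001, -1.0]]
wrist_force: [0.4, 0.1, -1.6]
gripper_width: 0.195
t 20.87 tcp [0.4874 0.1722 0.1101] z [-0.001 -0.    -1.   ] y [-0.946 -0.323  0.001] j [ 37.4  18.3 -23.4  -0.  -48.4 -18.6] F [ 0.4  0.1 -1.6] w 1.69
dtool cm [ 0.01 -0.04  0.17]
rotvec [ 0.07  0.   -0.17] dtool after rot [ 0.01 -0.04  0.17]
```

```bash

python3 -m jog '[[0,0,0.1,0,0,0],[0,0,0.07,0,0,0],[0,0,0,0,0,0],[0,0,0,0,0,0],[0,0,0,0,0,0]]'
python3 -m jog '[[0,0,0.08,0,0,0],[0,0,0,0,0,0],[0,0,0.05,0,0,0],[0,0,0,0,0,0],[0,0,0,0,0,0]]'
```

```text
time_s: 21.28
tcp_pos: [0.4875, 0.1722, 0.1085]
ee_rot: [[0.323, -0.946, -0.001], [-0.946, -0.323, -0.0], [-0.0, 0.001, -1.0]]
wrist_force: [0.5, -0.1, -1.1]
gripper_width: 0.193
time_s: 21.7
tcp_pos: [0.4877, 0.1723, 0.1083]
ee_rot: [[0.323, -0.946, -0.0], [-0.946, -0.323, -0.0], [0.0, 0.0, -1.0]]
wrist_force: [-2.4, -0.4, 6.4]
gripper_width: 0.191
```

```bash

python3 -m jog '[[0,0,0,0,0,0],[0,0,0,0,0,0],[0,0,0,0,0,0],[0,0,0,0,0,0],[0,0,0,0,0,0]]' 4.0
python3 -m jog '[[0,0,0,0,0,0],[0,0,-0.5,0,0,0],[0,0,-1,0,0,0],[0,0,-1.5,0,0,0],[0,0,-2,0,0,0]]'
python3 -m jog '[[0,0,-1.5,0,0,0],[0,0,-1,0,0,0],[0,0,-0.5,0,0,0],[0,0,0,0,0,0],[0,0,0,0,0,0]]' 8.7
python3 d.py .4878 .1722 .1084 199 0
python3 - <<'E'
from h import *
c=capture("scene");cv2.imwrite("pics/s13.png",cv2.convertScaleAbs(cv2.resize(c["frame"][150:245,370:450,::-1],None,fx=6,fy=6,interpolation=cv2.INTER_CUBIC),alpha=2,beta=-40))
E
```

```text
time_s: 22.12
tcp_pos: [0.4875, 0.1722, 0.1069]
ee_rot: [[0.323, -0.946, -0.001], [-0.946, -0.323, -0.0], [0.0, 0.001, -1.0]]
wrist_force: [-0.0, -0.7, 0.6]
gripper_width: 0.438
time_s: 22.53
tcp_pos: [0.487, 0.1718, 0.1575]
ee_rot: [[0.323, -0.947, -0.003], [-0.947, -0.323, -0.002], [0.001, 0.003, -1.0]]
wrist_force: [0.5, 0.1, 0.6]
gripper_width: 0.454
time_s: 22.95
tcp_pos: [0.4872, 0.1721, 0.1869]
ee_rot: [[0.323, -0.947, -0.002], [-0.947, -0.323, -0.0], [-0.0, 0.002, -1.0]]
wrist_force: [0.5, 0.7, -0.6]
gripper_width: 0.756
t 22.95 tcp [0.4872 0.1721 0.1869] z [-0.002 -0.    -1.   ] y [-0.947 -0.323  0.002] j [ 37.4  13.3 -17.6  -0.1 -59.2 -18.6] F [ 0.5  0.7 -0.6] w 6.58
dtool cm [ 0.01 -0.07  7.85]
rotvec [ 0.09  0.02 -0.18] dtool after rot [ 0.01 -0.06  7.85]
```

View pics/s13.png

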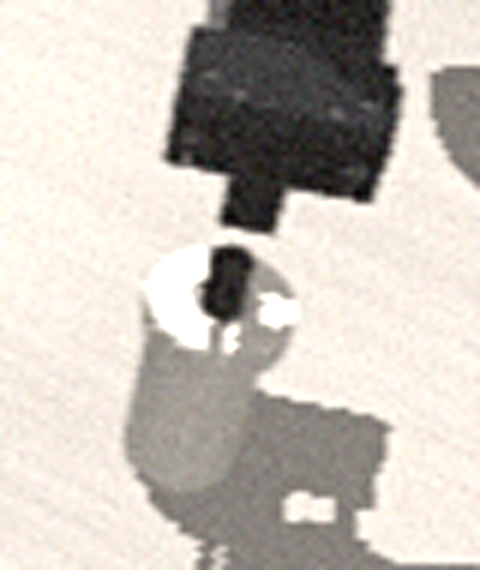

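Both lids are seated on the upright canister and the knob is released (s13: knob at 228,285; cover spans 143–300). Now I take the cover by its rim.

```bash

python3 -m jog '[[0,0,0,0,0,0],[0,0,1,0,0,0],[0,0,1.5,0,0,0],[0,0,1.5,0,0,0],[0,0,1,0,0,0]]' 8.7
python3 -m jog '[[0,0,0.5,0,0,0],[0,0,0,0,0,0],[0,0,0,0,0,0],[0,0,0,0,0,0],[0,0,0,0,0,0]]'
python3 d.py .4872 .1721 .0883 199 0
python3 - <<'E'
from h import *
c=capture("scene");cv2.imwrite("pics/s14.png",cv2.convertScaleAbs(cv2.resize(c["frame"][150:245,370:450,::-1],None,fx=6,fy=6,interpolation=cv2.INTER_CUBIC),alpha=2,beta=-40))
E
```

```text
time_s: 23.42
tcp_pos: [0.4863, 0.1715, 0.1346]
ee_rot: [[0.322, -0.947, -0.004], [-0.947, -0.322, -0.002], [0.001, 0.005, -1.0]]
wrist_force: [-0.3, -0.0, 0.5]
gripper_width: 0.994
time_s: 23.83
tcp_pos: [0.488, 0.1725, 0.1329]
ee_rot: [[0.323, -0.946, 0.0], [-0.946, -0.323, 0.001], [-0.0, -0.001, -1.0]]
wrist_force: [0.5, 0.3, -0.0]
gripper_width: 1.0
t 23.83 tcp [0.488  0.1725 0.1329] z [ 0.     0.001 -1.   ] y [-0.946 -0.323 -0.001] j [ 37.4  16.7 -21.8  -0.  -51.5 -18.6] F [ 0.5  0.3 -0. ] w 8.7
dtool cm [0.01 0.09 4.46]
rotvec [-0.03  0.03 -0.16] dtool after rot [0.01 0.09 4.46]
```

View pics/s14.png

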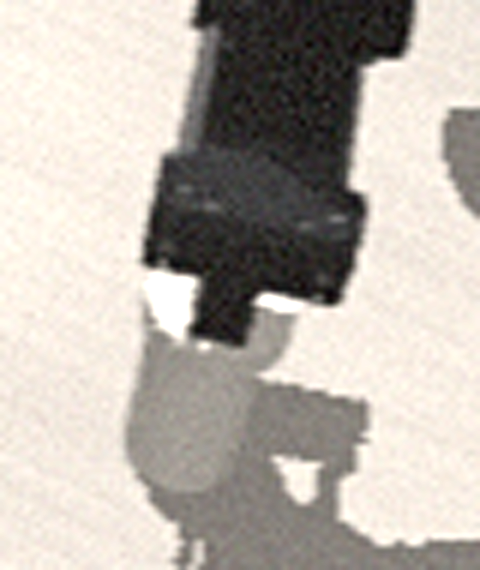

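```bash

python3 -m jog '[[0,0.07,0.7,0,0,0],[0,0,1,0,0,0],[0,0,1,0,0,0],[0,0,0.8,0,0,0],[0,0,0.5,0,0,0]]'
python3 -m jog '[[0,0,0.4,0,0,0],[0,0,0.1,0,0,0],[0,0,0,0,0,0],[0,0,0,0,0,0],[0,0,0,0,0,0]]'
python3 d.py .4872 .1721 .0883 199 0
```

```text
time_s: 24.3
tcp_pos: [0.4859, 0.1714, 0.0903]
ee_rot: [[0.323, -0.947, -0.004], [-0.947, -0.322, -0.002], [0.001, 0.004, -1.0]]
wrist_force: [-0.4, -0.3, 0.7]
gripper_width: 0.999
time_s: 24.72
tcp_pos: [0.4871, 0.1721, 0.0876]
ee_rot: [[0.323, -0.946, -0.0], [-0.946, -0.323, 0.0], [-0.0, 0.0, -1.0]]
wrist_force: [0.5, -0.0, 0.1]
gripper_width: 0.998
t 24.72 tcp [0.4871 0.1721 0.0876] z [-0.  0. -1.] y [-0.946 -0.323  0.   ] j [ 37.5  19.9 -25.   -0.  -45.1 -18.6] F [ 0.5 -0.   0.1] w 8.68
dtool cm [ 0.01 -0.01 -0.07]
rotvec [ 0.01  0.02 -0.17] dtool after rot [ 0.01 -0.01 -0.07]
```

```bash

python3 -m jog '[[0,0,0,0,0,0],[0,0,0,0,0,0],[0,0,0,0,0,0],[0,0,0,0,0,0],[0,0,0,0,0,0]]' 5
python3 -m jog '[[0,0,0,0,0,0],[0,0,0,0,0,0],[0,0,0,0,0,0],[0,0,0,0,0,0],[0,0,0,0,0,0]]'
python3 d.py
```

```text
time_s: 25.13
tcp_pos: [0.4869, 0.172, 0.0873]
ee_rot: [[0.323, -0.946, -0.001], [-0.946, -0.323, -0.0], [-0.0, 0.001, -1.0]]
wrist_force: [0.6, 1.3, 0.0]
gripper_width: 0.73
time_s: 25.55
tcp_pos: [0.4869, 0.172, 0.0873]
ee_rot: [[0.323, -0.946, -0.001], [-0.946, -0.323, -0.0], [-0.0, 0.001, -1.0]]
wrist_force: [0.5, 0.7, 1.2]
gripper_width: 0.734
t 25.55 tcp [0.4869 0.172  0.0873] z [-0.001 -0.    -1.   ] y [-0.946 -0.323  0.001] j [ 37.5  19.9 -25.   -0.  -45.1 -18.6] F [0.5 0.7 1.2] w 6.38
```

```bash

python3 -m jog '[[0,0,-0.2,0,0,0],[0,0,-0.3,0,0,0],[0,0,-0.3,0,0,0],[0,0,-0.2,0,0,0],[0,0,0,0,0,0]]' 5
python3 d.py
python3 - <<'E'
from h import *
c=capture("scene");cv2.imwrite("pics/s15.png",cv2.convertScaleAbs(cv2.resize(c["frame"][150:245,370:450,::-1],None,fx=6,fy=6,interpolation=cv2.INTER_CUBIC),alpha=2,beta=-40))
E
```

```text
time_s: 25.97
tcp_pos: [0.4871, 0.1721, 0.0977]
ee_rot: [[0.323, -0.946, -0.0], [-0.946, -0.323, 0.0], [-0.0, 0.0, -1.0]]
wrist_force: [0.2, -0.5, -1.5]
gripper_width: 0.731
t 25.97 tcp [0.4871 0.1721 0.0977] z [-0.  0. -1.] y [-0.946 -0.323  0.   ] j [ 37.5  19.1 -24.3  -0.  -46.5 -18.6] F [ 0.2 -0.5 -1.5] w 6.36
```

View pics/s15.png

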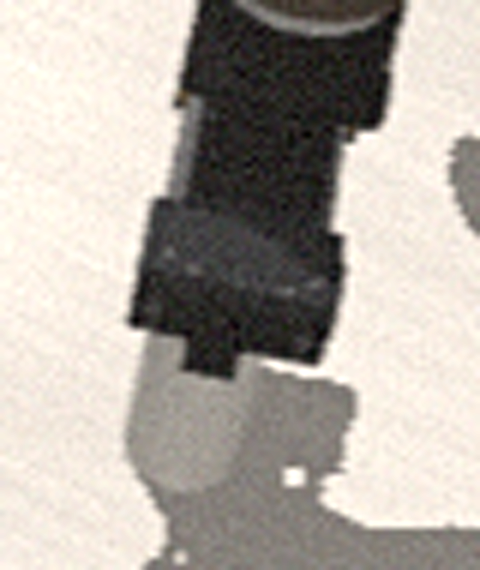

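```bash
python3 - <<'E'
from h import *
f=[]
for i in range(12):
    capture("top");f.append(sense()["wrist_force"][2])
print(np.round(f,2),np.mean(f),np.std(f)/3.5)
E
```

```text
[-1.45  0.14 -0.75 -1.18 -1.1  -1.14 -1.1  -0.75 -0.06 -0.09 -1.42 -2.26] -0.9285010140138225 0.18682041967888227
```

```bash

python3 -m jog '[[0,0,-0.3,0,0,0],[0,0,-0.4,0,0,0],[0,0,-0.5,0,0,0],[0,0,-0.5,0,0,0],[0,0,-0.5,0,0,0]]' 5
python3 -m jog '[[0,0,-0.6,0,0,0],[0,0,-0.6,0,0,0],[0,0,-0.7,0,0,0],[0,0,-0.7,0,0,0],[0,0,-0.7,0,0,0]]'
python3 -m jog '[[0,0,-0.7,0,0,0],[0,0,-0.7,0,0,0],[0,0,-0.5,0,0,0],[0,0,-0.3,0,0,0],[0,0,0,0,0,0]]'
python3 -m jog '[[0,0,0,0,0,0],[0,0,0,0,0,0],[0,0,0,0,0,0],[0,0,0,0,0,0],[0,0,0,0,0,0]]'
python3 d.py
python3 - <<'E'
from h import *
c=capture("scene");cv2.imwrite("pics/s16.png",cv2.convertScaleAbs(cv2.resize(c["frame"][140:245,365:455,::-1],None,fx=5.5,fy=5.5,interpolation=cv2.INTER_CUBIC),alpha=2,beta=-40));cv2.imwrite("pics/s16f.png",c["frame"][:,:,::-1])
f=[]
for i in range(12):
    capture("top");f.append(sense()["wrist_force"][2])
print(np.mean(f),np.std(f)/3.5)
E
```

```text
time_s: 27.03
tcp_pos: [0.487, 0.1721, 0.12]
ee_rot: [[0.323, -0.946, -0.0], [-0.946, -0.323, 0.0], [-0.0, 0.0, -1.0]]
wrist_force: [0.0, 0.3, -0.3]
gripper_width: 0.735
time_s: 27.45
tcp_pos: [0.4869, 0.172, 0.153]
ee_rot: [[0.323, -0.946, -0.001], [-0.946, -0.323, -0.0], [-0.0, 0.001, -1.0]]
wrist_force: [-0.5, 0.2, -0.3]
gripper_width: 0.736
time_s: 27.87
tcp_pos: [0.4872, 0.1722, 0.175]
ee_rot: [[0.323, -0.946, 0.0], [-0.946, -0.323, 0.0], [-0.0, -0.0, -1.0]]
wrist_force: [0.1, -0.3, -0.1]
gripper_width: 0.739
time_s: 28.28
tcp_pos: [0.4868, 0.1719, 0.1739]
ee_rot: [[0.323, -0.946, -0.002], [-0.946, -0.323, -0.001], [0.0, 0.002, -1.0]]
wrist_force: [0.8, 1.0, -0.2]
gripper_width: 0.734
t 28.28 tcp [0.4868 0.1719 0.1739] z [-0.002 -0.001 -1.   ] y [-0.946 -0.323  0.002] j [ 37.5  14.  -18.8  -0.  -57.3 -18.6] F [ 0.8  1.  -0.2] w 6.39
-0.623405598365072 0.14958565009336705
```

View pics/s16.png

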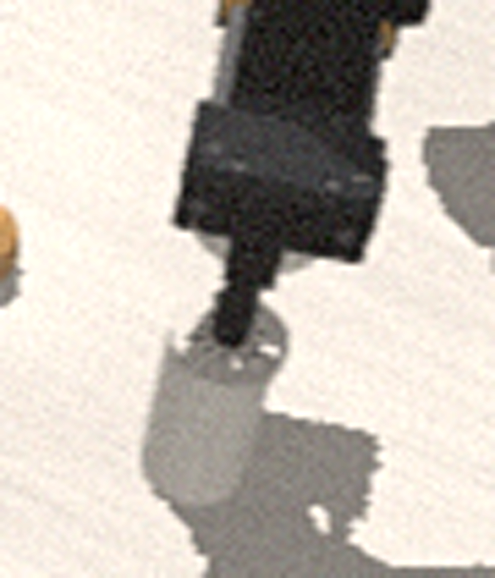

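View pics/s16f.png

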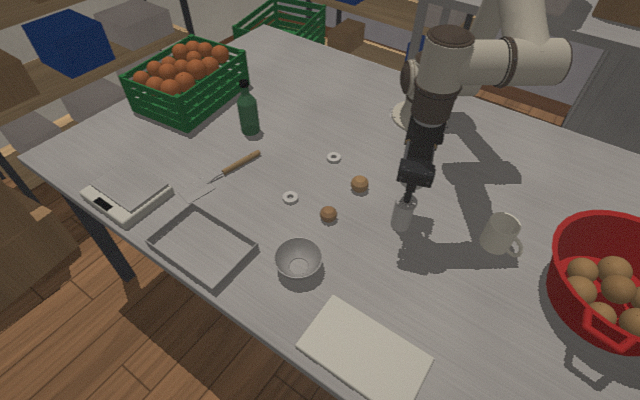

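```bash
python3 -c "
from station import finish_job;print(finish_job())"
```

```text
the job is handed in; nothing more can be done
None
```

The job is done and handed in at about 29 s of the 67 s allowed; `finish_job` gave no verdict.

- **Canister:** I gripped it, lifted it, turned it upright, set it down and let go. Later pictures show it still standing upright.
- **Lids:** I lifted both by the knob and lowered them until contact. The contact height was 0.1083 m TCP, against 0.1084 m expected when fully seated. I then released the knob, with the cover still on the sieve lid.
- **Cover:** I gripped its rim (6.4 cm opening) and lifted it off alone. It is held with its centre at about 0.18 m, well above the knob's top at 0.132 m.

**Last checks:** The sieve lid and knob are on the canister, and everything else is where it was. The held weight averaged 0.62 ± 0.15 N, which fits the cover alone (0.69 N).

**Disagreements:**
- The scene camera put the upright canister about 5 mm off from the gripper and the top view. I settled this by comparing the lid and canister edges in the same picture before lowering.
- The single force reading early in the cover lift was −1.5 N, close to the weight of both lids. Twelve more readings averaged −0.93 N, so I carried on.

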